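# Index the rotary table by one notch

### The job

Index the rotary table one notch on for the next flange hole, pushing lightly with the fingertips: swing the clamp lever anticlockwise to its loose stop, press the red plunger in and push the table round anticlockwise (seen from above) until the plunger springs fully up in the very next notch, a sixth of a turn on. Then swing the clamp lever back clockwise to its stop to lock the table. Do not go past that notch or turn the table backwards, do not squeeze or force the mechanism, and leave the loose tools and parts around it alone.

Things in the scene. Friction and masses are not known exactly. Their poses are not given: they have to be found in the camera images.
- index_base: Grey round base of the rotary table, 208 mm across its foot and bolted to the bench (it cannot move); its lugs and the clamp boss on its left side reach out to 155 mm from the centre. Origin at the centre of its underside on the bench top; its z axis is the table's vertical axis of rotation. It stands turned by up to about 0.2 rad.
- axis_top (a point): Point on the table's axis of rotation, on top of the round grey faceplate (156 mm across, 88 mm above the bench). A brass flange (84 mm across, its hub up to 120 mm above the bench) is strapped on the faceplate and turns with it, and so does a dark index arm that reaches out 128 mm from the axis.
- plunger_head (a point): Centre of the top face of the red plunger's mushroom head (31 mm across), on the index arm 100 mm from the axis, to the right of the base and a little towards the robot at the start; 134 mm above the bench while the plunger is up. It goes straight down when pressed and travels round with the table.
- push_handle (a point): Upright black handle (16 mm thick) on the index arm, for pushing the table round; it stands beside the plunger, 30 mm from the plunger's axis in the anticlockwise direction (away from the robot at the start), so 22 mm are free between the plunger's axis and the handle's near side. It reaches from 98 to 160 mm above the bench; the point is on its axis 133 mm above the bench. A fingertip that presses the plunger in can push this handle ahead of it sideways.
- turntable (a joint): Angle of the table in rad, 0 in the notch where it starts, growing anticlockwise seen from above. Six notches, 60 degrees apart: the next one is at +1.047. Notch play is about 0.015 rad each way. Unclamped and with the plunger out of the notch, 2 to 6 N at the push handle turns it; it stays where it is left.
- plunger (a joint): How far the plunger is pressed in, m: 0 is up (table locked in a notch), 0.015 is its hard stop. It is free of the notch from 0.010 on. The spring gives 3.6 N at the top and 8 N at the stop. Pressed and turned more than about 0.2 rad, its collar runs under the notched ring, which keeps it down without the finger; pushed on slowly, it springs up by itself in the next notch and stops the table there. If it is kept pressed in it does not catch and the table can run past.
- lever_pivot (a point): Point on the vertical pivot axis of the clamp lever, 136 mm from the table's axis on the left of the base, 110 mm above the bench.
- lever_grip (a point): Upright black grip (19 mm thick) at the end of the clamp lever, 62 mm from its pivot; it reaches from 86 to 132 mm above the bench, the point is on its axis 110 mm above the bench. Push it from either side.
- clamp_lever (a joint): Angle of the clamp lever in rad: 0 is its clamped stop, 0.9 its loose stop; it grows anticlockwise seen from above, so towards the robot is loose and away from the robot is clamped. It stays where it is left; 2 to 5 N at the grip move it. Clamped, it brakes the table.
- screwdriver_a: Loose screwdriver with a red handle, 201 mm long, lying at the right edge of the bench; leave it alone.
- bolt_m12: Loose bolt, 20 mm across and 50 mm high, standing on its head behind the table on the right; leave it alone.
- bush_brass: Loose bronze bush, 32 mm across and 34 mm high, near the bolt; leave it alone.
- hexkey_8: Loose dark hex key, 137 mm long, lying left of the black toolbox; leave it alone.
- bearing_big: Loose ball bearing, 68 mm across and 18 mm thick, lying flat at the left edge of the bench; leave it alone.
- nut_m20: Loose hexagon nut, 28 mm across and 16 mm high, lying at the left edge of the bench; leave it alone.

How it is judged (in metres and radians):
On the way, in this order (a step that is already met when the one before it is completed fails the run):
1. the clamp lever has been swung to loose while the table is still in its first notch (value of joint clamp_lever above 0.75 rad and value of joint turntable below 0.05 rad), for 0.1 s.
2. the plunger is pressed in clear of the notch, with the clamp loose and before the table has turned far (value of joint plunger above 0.009 m and value of joint clamp_lever above 0.7 rad and value of joint turntable below 0.3 rad), for 0.05 s.
3. the table stands in the next notch with the plunger sprung up (value of joint turntable between 1.02 and 1.075 rad and value of joint plunger below 0.002 m and value of joint clamp_lever above 0.6 rad), for 0.2 s.
At the end, for the whole second after the job is handed in: The table is at rest in the next notch (1.047 rad, within 0.027), the plunger is up within 2 mm, and the clamp lever is back within 0.12 rad of its clamped stop (value of joint turntable between 1.02 and 1.075 rad and value of joint plunger below 0.002 m and value of joint clamp_lever below 0.12 rad and velocity of joint each of turntable, clamp_lever below 0.05 rad/s); the robot touches nothing.
It fails at once if the table is turned past the next notch (value of joint turntable above 1.12 rad).
It fails at once if the table is turned backwards (value of joint turntable below -0.1 rad).
It fails at once if a loose tool or part beside the table is moved 25 mm or more, lifted or knocked over (distance of any of screwdriver_a, bolt_m12, bush_brass, hexkey_8, bearing_big, nut_m20 from where it was at the start of the episode above 0.025 m).
It fails at once if the fingers squeeze or force the rotary table, its plunger, handle or lever with over 45 N (contact force between the fingers and index_base above 45 N).
It also fails if it takes over 67 s, if anything falls off the work surface, if the arm or the gripper's body presses on something with over 40 N, if the wrist force passes 120 N, or if a joint passes its speed limit or range.

### The arm

A 7-joint arm with a two-finger parallel gripper is mounted at the origin on a cart in front of the work surface, level with it; the furniture and walls round the work are solid. World frame = base frame: x ahead of the robot, y to its left, z up, the work surface at z = 0. Lengths are in mm, angles in rad, forces in N, time in s.
With the tool pointing down it reaches from about 425 to 1025 mm from the base axis. Payload 3.6 kg.
Tool frame: the origin (TCP) lies midway between the tips of the shut fingers; the grasp point (between the pads) lies 19 mm behind it (bot.grip_point_offset is the z of the grasp point in the tool frame, in mm); z points along the fingers, y is the direction in which the jaws open and shut (so a half turn about z gives the same grasp; the last joint's range is limited). The gripper opens to 85 mm and grips with 20 to 120 N. Pads are 22 mm wide; open, the fingers measure 114 mm over their backs; the gripper's body (76 mm by 85 mm) begins 54 mm behind the grasp point. The pads swing forward as they close: fully open they stand 13 mm farther back than shut.
Start: joints at [1.179, 0.591, 0.048, 1.609, -0.033, 0.943, -0.034], TCP at [213.422, -692.878, 231.302] pointing down, gripper open.
Joint ranges: [-2.69, 2.69], [-0.47, 2.24], [-1.27, 1.36], [0.19, 2.51], [-1.53, 4.68], [0.08, 2.07], [-3.09, 3.09]. Speed limits (rad/s): [2.57, 2.57, 3.14, 3.14, 3.14, 3.14, 3.14].

### API

Orientations are given as a 3x3 rotation matrix whose columns are the frame's x, y, z axes.
In Python, from workcell import monitor, cams, workorder, bot gives the robot as it stands. The module is installed in compiled form; this text tells all that it offers.
- The arm moves only by the shell command python3 -m jog 'ROWS' [FORCE]. ROWS is JSON, a list of rows, each an object of numbers: "ax", "ay", "az": the turn, a rotation vector about the tool's x, y, z in rad; "dx", "dy", "dz": the shift along the tool's x, y, z in cm; "fingers": the finger opening in cm, from 0 to 8.54. A call has exactly 8 rows; each row is the pose to reach, as a shift and turn from the pose commanded when the call began, along the tool's axes at that moment; what a row does not reach only later rows make up. A row lasts 1/12 s, in which the tool goes at most 41.7 mm and 7.16 degrees, less where a joint would pass 70% of its speed; a pose out of reach is approached as far as the arm can. A call with a gripper value outside its range is refused whole. The fingers move at their own pace and stop on an object; FORCE is the grip in N (left out, the last holds). Time passes only in rows, so rows that repeat a pose let the fingers close, or fill a call up. It gives the time, the measured TCP pose, the force and the opening at its end, in the units of the state.
- monitor.get_state(): the state, without advancing time (a new reading comes with each control period).
- cams.snapshot(name): name is "side" or "top"; returns the picture (480x640x3 uint8, red, green, blue); there is no depth.
- cams.calibration(name): a dict with "mtx" (3x3 intrinsics, pixels), "dist_coeffs" ([k1, k2, p1, p2, k3] as OpenCV has them; the pictures are not rectified), "rvec" (rotation vector, rad) and "tvec" (3), from world to camera coordinates, as OpenCV has them. Camera axes: x right, y down, z forward; pixel columns grow to the right and rows downward; lengths in mm; the calibration is good to about 2 mm. A picture is of the moment at which its call begins. calibration takes no time and is no camera call.
- workorder.job_done(): hands the job in, once; it reports no verdict.
The state is a dict: "clock": time; "qpos": joint angles; "joint_velocities": joint speeds; "tau": joint torques, N m; "tcp_pos": TCP position; "ee_rot": TCP orientation; "wrist_force": force on the tool from outside, world axes, zero at the start; "ft_torque": the same for the moment, N m; "grip_width": finger opening in mm.
Only numpy, scipy, OpenCV 4.12 (cv2) and the standard library are available. Lean on these libraries where they do the work, as an engineer would, in place of code of your own. Each camera call takes 0.05 s, during which the arm holds its last target.

## Working session

There is one attempt and no reset: what is moved stays moved. The work goes in short steps, Python scripts to look and compute and a shell command to move; the robot and the scene stay as the last step left them, time stands still between calls to the robot, and variables do not carry over. Pictures are saved under pics/ and viewed, and the job is handed in when it is done.

```bash
mkdir -p pics
python3 - <<'E'
from workcell import monitor,cams
import cv2
s=monitor.get_state();print(s)
for n in("side","top"):
    print(n,cams.calibration(n))
    cv2.imwrite(f"pics/{n}0.png",cams.snapshot(n)[...,::-1])
E
```

```text
{'clock': 0.0, 'qpos': array([ 1.17848998,  0.59210474,  0.04831908,  1.6098474 , -0.03331275,
        0.94269896, -0.03370054]), 'joint_velocities': array([-0.00105457, -0.00126463,  0.00112878,  0.00011675, -0.00041741,
        0.00123113, -0.00117836]), 'tau': array([ 6.93272614e-05, -5.48694563e+01,  1.54571660e+00, -1.98123497e+01,
        9.25433094e-03,  8.77898798e-03,  3.68574334e-06]), 'tcp_pos': array([ 213.17554628, -692.07376326,  230.14242828]), 'ee_rot': array([[ 9.55672064e-01,  2.94432153e-01, -7.83617444e-04],
       [ 2.94433168e-01, -9.55669738e-01,  2.11237883e-03],
       [-1.26927231e-04, -2.24946440e-03, -9.99997462e-01]]), 'wrist_force': array([-0.82222617,  0.51590262, -1.05173602]), 'ft_torque': array([ 0.02130037, -0.03286391, -0.0212498 ]), 'grip_width': 85.71156488589068}
side {'mtx': array([[586.22278181,   0.        , 321.23994453],
       [  0.        , 586.22278181, 250.93471472],
       [  0.        ,   0.        ,   1.        ]]), 'dist_coeffs': array([0.01101612, 0.        , 0.        , 0.        , 0.        ]), 'rvec': array([ 0.58872034, -2.65683271,  1.17768495]), 'tvec': array([ 514.05593791,  242.38886886, 1067.56255191])}
top {'mtx': array([[466.2459399 ,   0.        , 326.62520087],
       [  0.        , 466.2459399 , 238.67632669],
       [  0.        ,   0.        ,   1.        ]]), 'dist_coeffs': array([-0.03438488,  0.        ,  0.        ,  0.        ,  0.        ]), 'rvec': array([ 2.17919851, -2.12853778,  0.11368387]), 'tvec': array([-16.50306537, 586.51544003, 999.60791266])}
```

View pics/side0.png

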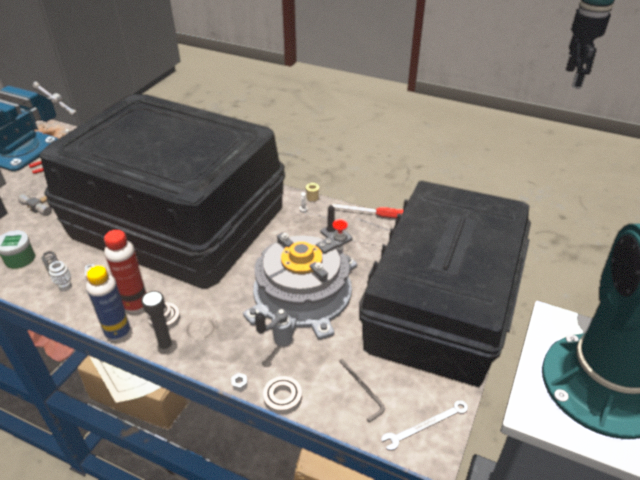

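View pics/top0.png

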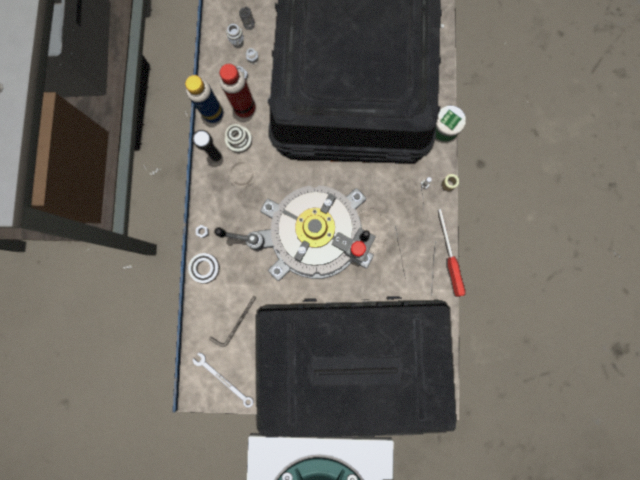

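Run:
```python
import cv2
a=cv2.imread("pics/top0.png")[170:300,190:480];cv2.imwrite("pics/topc.png",cv2.resize(a,None,fx=2.7,fy=2.7,interpolation=cv2.INTER_CUBIC))
a=cv2.imread("pics/side0.png")[170:380,220:420];cv2.imwrite("pics/sidec.png",cv2.resize(a,None,fx=2.8,fy=2.8,interpolation=cv2.INTER_CUBIC))
```

```text
(no output)
```

View pics/topc.png

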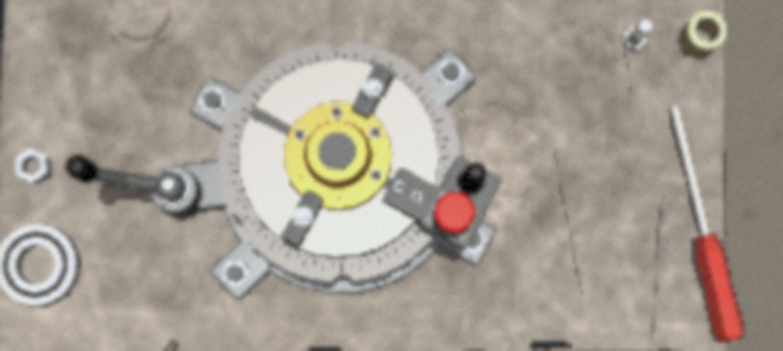

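View pics/sidec.png

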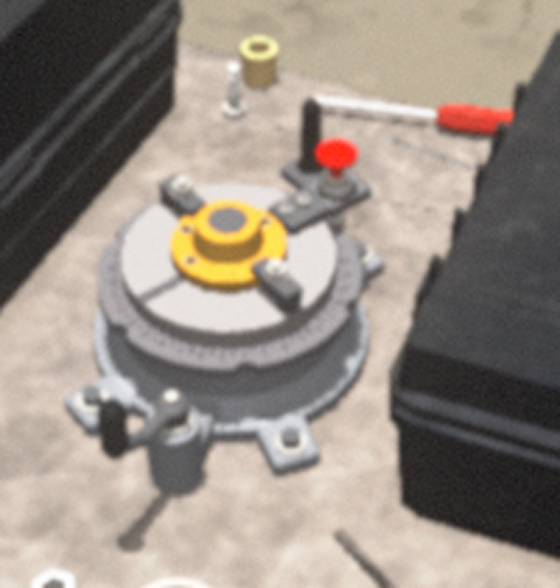

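```bash
cat > h.py <<'E'
import numpy as np,cv2
from workcell import cams,monitor
def cam(n):
    c=cams.calibration(n);R,_=cv2.Rodrigues(c["rvec"]);return c["mtx"],c["dist_coeffs"],R,np.array(c["tvec"])
def ray(n,p):
    K,d,R,t=cam(n);u=cv2.undistortPoints(np.array([[p]],float),K,d)[0,0]
    v=R.T@np.array([u[0],u[1],1]);return -R.T@t,v/np.linalg.norm(v)
def plane(n,p,z):
    o,v=ray(n,p);return o+v*(z-o[2])/v[2]
def tri(pt,ps):
    o1,v1=ray("top",pt);o2,v2=ray("side",ps)
    s=np.linalg.lstsq(np.c_[v1,-v2],o2-o1,rcond=None)[0]
    a=o1+v1*s[0];b=o2+v2*s[1];return (a+b)/2,np.linalg.norm(a-b)
def proj(n,P):
    K,d,R,t=cam(n);return cv2.projectPoints(np.array([P],float),R,t,K,d)[0][0,0]
def blob(im,roi,kind):
    x0,y0,x1,y1=roi;h=cv2.cvtColor(im[y0:y1,x0:x1],cv2.COLOR_RGB2HSV)
    if kind=="red": m=((h[...,0]<6)|(h[...,0]>172))&(h[...,1]>150)&(h[...,2]>120)
    else: m=(h[...,0]>18)&(h[...,0]<34)&(h[...,1]>120)&(h[...,2]>100)
    ys,xs=np.nonzero(m);return (xs.mean()+x0,ys.mean()+y0),(xs.min()+x0,ys.min()+y0,xs.max()+x0,ys.max()+y0),len(xs)
E
python3 - <<'E'
from h import *
np.set_printoptions(precision=1,suppress=True)
T=cv2.imread("pics/top0.png")[...,::-1].copy();S=cv2.imread("pics/side0.png")[...,::-1].copy()
rt=blob(T,(340,230,380,265),"red");rs=blob(S,(325,210,355,240),"red");print(rt,rs)
print("plunger",tri(rt[0],rs[0]), plane("top",rt[0],133),plane("side",rs[0],133))
t=lambda u,v:(190+u/2.7,170+v/2.7)
s=lambda u,v:(220+u/2.8,170+v/2.8)
for n,a,b,z in(("hub",t(337,151),s(228,219),120),("handle",t(477,173),s(310,103),160),("grip",t(77,166),s(111,405),132),("pivot",t(173,185),s(171,397),120)):
    print(n,tri(a,b),plane("top",a,z),plane("side",b,z))
for n,a,b in(("bolt",t(645,25),s(232,68)),("bush",t(707,25),s(260,45))): print(n,tri(a,b))
# toolbox heights
print("box near", tri((257,308),(0,0))) if 0 else None
E
```

```text
((np.float64(357.90506329113924), np.float64(248.2405063291139)), (np.int64(351), np.int64(241), np.int64(365), np.int64(255)), 158) ((np.float64(339.15503875968994), np.float64(224.81395348837208)), (np.int64(332), np.int64(220), np.int64(346), np.int64(231)), 129)
plunger (array([557.7, -67.2, 130.8]), np.float64(0.5583134984078896)) [557.2 -67.2 133. ] [556.9 -64.6 133. ]
hub (array([601.5,  20.5, 121.4]), np.float64(1.1824928484810573)) [602.3  20.8 120. ] [601.6  19.1 120. ]
handle (array([583.4, -82.3, 158.2]), np.float64(1.186927192491518)) [582.6 -82.3 160. ] [583.1 -80.1 160. ]
grip (array([585. , 215. , 130.7]), np.float64(0.0682104486660397)) [584.8 214.7 132. ] [584.3 216.  132. ]
pivot (array([578.9, 151.6,  76.7]), np.float64(0.7291440936400085)) [573.5 144.  120. ] [559.2 185.2 120. ]
bolt (array([ 722.6, -227. ,   48.9]), np.float64(1.1083595492368978))
bush (array([ 724.6, -281.7,   37.2]), np.float64(5.550365364545012))
```

```bash
python3 - <<'E'
from h import *
c=np.array([601.5,20]);g=np.array([585,215.])
d=np.linalg.norm(g-c);a=(136**2-62**2+d*d)/2/d;h=np.sqrt(max(0,136**2-a*a));e=(g-c)/d;n=np.array([-e[1],e[0]])
print(d,a,h)
T=cv2.imread("pics/top0.png");S=cv2.imread("pics/side0.png")
for sg,col in((1,(0,255,0)),(-1,(0,0,255))):
    p=c+a*e+sg*h*n;print(p)
    for z in(80,110,125):
        for I,nm in((T,"top"),(S,"side")):
            q=proj(nm,[*p,z]);print(nm,z,q);
E
python3 - <<'E'
import cv2
a=cv2.imread("pics/side0.png")[290:370,230:320];cv2.imwrite("pics/sl.png",cv2.resize(a,None,fx=6,fy=6,interpolation=cv2.INTER_CUBIC))
a=cv2.imread("pics/top0.png")[210:260,205:285];cv2.imwrite("pics/tl.png",cv2.resize(a,None,fx=8,fy=8,interpolation=cv2.INTER_CUBIC))
E
```

```text
195.69683185989496 135.2838712225753 13.938227542756694
[576.20506702 153.62696721]
top 80 [252.75860786 239.40963684]
side 80 [281.95308155 311.83145324]
top 110 [250.30130569 237.70839561]
side 110 [281.20342571 300.80757243]
top 125 [249.01481943 236.81767558]
side 125 [280.81782499 295.13915917]
[603.9822604  155.97734511]
top 80 [252.22192674 226.45792201]
side 80 [268.24202859 308.00070275]
top 110 [249.75727418 224.36334932]
side 110 [267.24154727 296.978234  ]
top 125 [248.46717723 223.26689895]
side 125 [266.72701895 291.31154723]
```

View pics/sl.png

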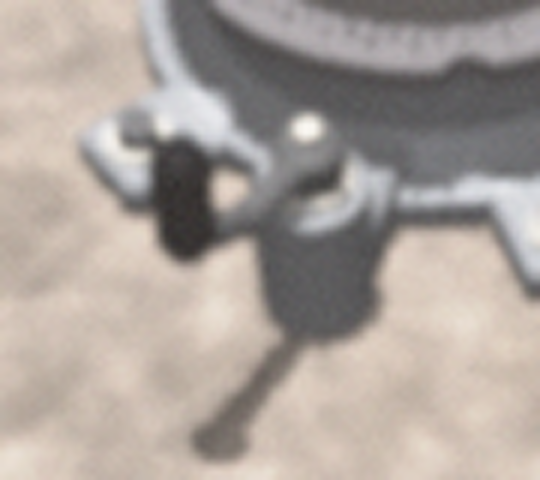

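View pics/tl.png

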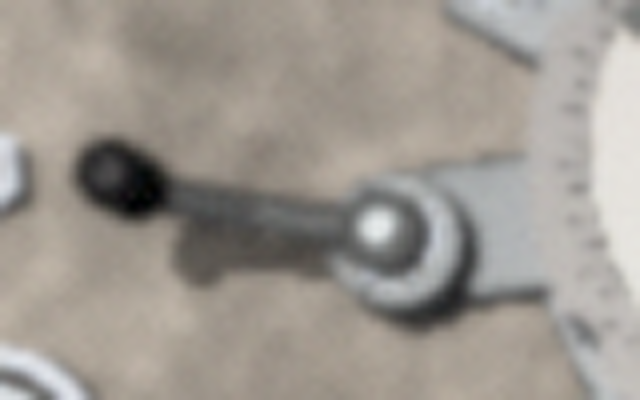

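```bash
python3 - <<'E'
from h import *
print(tri((259,308),(372,268)),tri((450,303),(421,186)))
E
python3 -m jog '[{"az":0.1,"dz":-2,"fingers":0},{"az":0.2,"dz":-4,"fingers":0},{"az":0.3,"dz":-5,"fingers":0},{"az":0.3,"dz":-5,"fingers":0},{"az":0.3,"dz":-5,"fingers":0},{"az":0.3,"dz":-5,"fingers":0},{"az":0.3,"dz":-5,"fingers":0},{"az":0.3,"dz":-5,"fingers":0}]' 20
```

```text
(array([429.6049329 , 111.03539671, 216.47698813]), np.float64(14.895609038848288)) (array([ 448.46697876, -249.92520063,  141.79142294]), np.float64(9.25696313902153))invalid input
```

```bash
python3 -m jog '[{"az":0.1,"dz":-2,"fingers":0},{"az":0.2,"dz":-4,"fingers":0},{"az":0.3,"dz":-5,"fingers":0},{"az":0.3,"dz":-5,"fingers":0},{"az":0.3,"dz":-5,"fingers":0},{"az":0.3,"dz":-5,"fingers":0},{"az":0.3,"dz":-5,"fingers":0},{"az":0.3,"dz":-5,"fingers":0}]'; python3 -m jog --help;  python3 -c "
from workcell import monitor;print(monitor.get_state()['clock'])"
```

```text
0.1invalid input
invalid input: not JSON, or not a number
```

```bash
python3 -m jog '[{"ax":0,"ay":0,"az":0.1,"dx":0,"dy":0,"dz":-2,"fingers":0},{"ax":0,"ay":0,"az":0.2,"dx":0,"dy":0,"dz":-4,"fingers":0},{"ax":0,"ay":0,"az":0.3,"dx":0,"dy":0,"dz":-5,"fingers":0},{"ax":0,"ay":0,"az":0.3,"dx":0,"dy":0,"dz":-5,"fingers":0},{"ax":0,"ay":0,"az":0.3,"dx":0,"dy":0,"dz":-5,"fingers":0},{"ax":0,"ay":0,"az":0.3,"dx":0,"dy":0,"dz":-5,"fingers":0},{"ax":0,"ay":0,"az":0.3,"dx":0,"dy":0,"dz":-5,"fingers":0},{"ax":0,"ay":0,"az":0.3,"dx":0,"dy":0,"dz":-5,"fingers":0}]' 20
```

```text
clock: 0.77
tcp_pos: [213.2, -692.1, 279.9]
ee_rot: [[1.0, -0.0, -0.001], [-0.0, -1.0, 0.002], [-0.001, -0.002, -1.0]]
wrist_force: [-0.5, -0.2, -0.4]
grip_width: -0.0
```

```bash
python3 -m jog '[{"ax":0,"ay":0,"az":0,"dx":4,"dy":-1,"dz":0,"fingers":0},{"ax":0,"ay":0,"az":0,"dx":8,"dy":-2,"dz":0,"fingers":0},{"ax":0,"ay":0,"az":0,"dx":12,"dy":-3,"dz":0,"fingers":0},{"ax":0,"ay":0,"az":0,"dx":16,"dy":-4,"dz":0,"fingers":0},{"ax":0,"ay":0,"az":0,"dx":20,"dy":-5,"dz":0,"fingers":0},{"ax":0,"ay":0,"az":0,"dx":24,"dy":-6,"dz":0,"fingers":0},{"ax":0,"ay":0,"az":0,"dx":28,"dy":-7,"dz":0,"fingers":0},{"ax":0,"ay":0,"az":0,"dx":32,"dy":-8,"dz":0,"fingers":0}]'
python3 -m jog '[{"ax":0,"ay":0,"az":0,"dx":1,"dy":-4,"dz":0,"fingers":0},{"ax":0,"ay":0,"az":0,"dx":2,"dy":-8,"dz":0,"fingers":0},{"ax":0,"ay":0,"az":0,"dx":3,"dy":-12,"dz":0,"fingers":0},{"ax":0,"ay":0,"az":0,"dx":4,"dy":-16,"dz":0,"fingers":0},{"ax":0,"ay":0,"az":0,"dx":5,"dy":-20,"dz":0,"fingers":0},{"ax":0,"ay":0,"az":0,"dx":6,"dy":-24,"dz":0,"fingers":0},{"ax":0,"ay":0,"az":0,"dx":7,"dy":-28,"dz":0,"fingers":0},{"ax":0,"ay":0,"az":0,"dx":8,"dy":-32,"dz":0,"fingers":0}]'
python3 -m jog '[{"ax":0,"ay":0,"az":0,"dx":0,"dy":-4,"dz":0,"fingers":0},{"ax":0,"ay":0,"az":0,"dx":0,"dy":-8,"dz":0,"fingers":0},{"ax":0,"ay":0,"az":0,"dx":0,"dy":-12,"dz":0,"fingers":0},{"ax":0,"ay":0,"az":0,"dx":0,"dy":-16,"dz":0,"fingers":0},{"ax":0,"ay":0,"az":0,"dx":0,"dy":-20,"dz":0,"fingers":0},{"ax":0,"ay":0,"az":0,"dx":0,"dy":-24,"dz":0,"fingers":0},{"ax":0,"ay":0,"az":0,"dx":0,"dy":-28,"dz":0,"fingers":0},{"ax":0,"ay":0,"az":0,"dx":0,"dy":-32,"dz":0,"fingers":0}]'
```

```text
clock: 1.43
tcp_pos: [535.1, -612.3, 280.4]
ee_rot: [[1.0, -0.001, -0.001], [-0.001, -1.0, 0.001], [-0.001, -0.001, -1.0]]
wrist_force: [0.8, -0.1, -0.3]
grip_width: -0.1
clock: 2.1
tcp_pos: [613.7, -291.3, 280.7]
ee_rot: [[1.0, -0.001, -0.001], [-0.001, -1.0, 0.0], [-0.001, -0.0, -1.0]]
wrist_force: [0.7, 0.3, 0.5]
grip_width: -0.2
clock: 2.77
tcp_pos: [613.7, 28.4, 280.9]
ee_rot: [[1.0, -0.001, -0.001], [-0.001, -1.0, -0.0], [-0.001, 0.0, -1.0]]
wrist_force: [0.1, 0.8, 0.5]
grip_width: 0.1
```

```bash
python3 -m jog '[{"ax":0,"ay":0,"az":0,"dx":0.5,"dy":-4,"dz":0,"fingers":0},{"ax":0,"ay":0,"az":0,"dx":0.7,"dy":-8,"dz":0,"fingers":0},{"ax":0,"ay":0,"az":0,"dx":0.7,"dy":-12,"dz":0,"fingers":0},{"ax":0,"ay":0,"az":0,"dx":0.7,"dy":-16,"dz":0,"fingers":0},{"ax":0,"ay":0,"az":0,"dx":0.7,"dy":-18.7,"dz":2,"fingers":0},{"ax":0,"ay":0,"az":0,"dx":0.7,"dy":-18.7,"dz":6,"fingers":0},{"ax":0,"ay":0,"az":0,"dx":0.7,"dy":-18.7,"dz":10,"fingers":0},{"ax":0,"ay":0,"az":0,"dx":0.7,"dy":-18.7,"dz":12,"fingers":0}]'
python3 - <<'E'
from h import *
for n in("side","top"): cv2.imwrite(f"pics/{n}1.png",cams.snapshot(n)[...,::-1])
a=cv2.imread("pics/top1.png")[150:300,150:350];b=cv2.imread("pics/side1.png")[230:380,200:400]
cv2.imwrite("pics/c1.png",cv2.resize(np.hstack([a,b]),(800,300)))
E
```

```text
clock: 3.43
tcp_pos: [618.2, 213.7, 156.3]
ee_rot: [[1.0, 0.002, -0.007], [0.002, -1.0, -0.002], [-0.007, 0.002, -1.0]]
wrist_force: [-0.7, -1.2, -0.1]
grip_width: -0.2
```

View pics/c1.png

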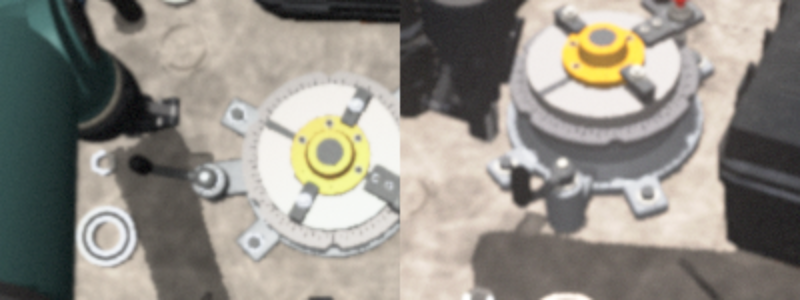

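Run:
```python
from h import *
print(proj("top",[618,214,156]),proj("side",[618,214,156]),tri((236,207),(245,296)))
a=cv2.imread("pics/top1.png")[170:270,180:300];b=cv2.imread("pics/side1.png")[240:340,200:320]
cv2.imwrite("pics/c1b.png",cv2.resize(np.hstack([a,b]),(800,333),interpolation=cv2.INTER_CUBIC))
```

```text
[216.82875177 213.25825854] [242.17529905 298.3719172 ] (array([635.75471049, 182.63971798, 124.46137293]), np.float64(2.995723539921567))
```

View pics/c1b.png

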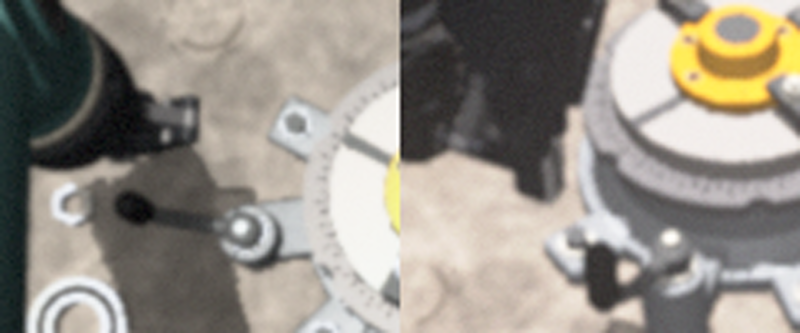

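Run:
```python
from h import *
print({k:monitor.get_state()[k] for k in("clock","tcp_pos","qpos","wrist_force")})
t=cams.snapshot("top");cv2.imwrite("pics/top2.png",t[...,::-1])
print({k:monitor.get_state()[k] for k in("clock","tcp_pos","ee_rot")})
p=monitor.get_state()['tcp_pos']
for P in(p,p+[0,0,50]):
    q=proj("top",P);print(q);cv2.circle(t,tuple(int(round(x)) for x in q),2,(255,0,0),-1)
cv2.imwrite("pics/t2.png",cv2.resize(t[120:300,100:340,::-1],(800,600),interpolation=cv2.INTER_CUBIC))
```

```text
{'clock': 3.5333, 'tcp_pos': array([617.6456329 , 212.4121732 , 156.20400276]), 'qpos': array([-0.40318424,  0.59002207,  0.00398548,  1.82722956, -0.00367867,
        0.73498622, -1.96797274]), 'wrist_force': array([-0.67245624, -0.5427958 ,  0.87993019])}
{'clock': 3.5833, 'tcp_pos': array([619.98488482, 213.01641017, 159.11822408]), 'ee_rot': array([[ 9.99989011e-01, -7.27357279e-04, -4.63131148e-03],
       [-7.35923963e-04, -9.99998021e-01, -1.84829628e-03],
       [-4.62995794e-03,  1.85168427e-03, -9.99987567e-01]])}
[216.98940863 212.00402833]
[210.43801803 207.31262865]
```

View pics/t2.png

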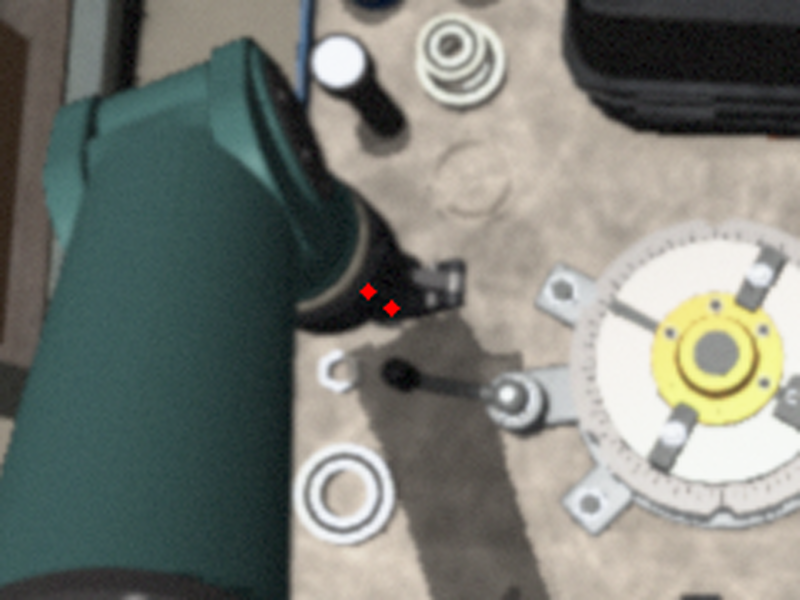

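Run:
```python
from h import *
print(proj("side",[213.2,-692,230.1]),proj("side",[0,0,0]),proj("top",[0,0,0]),proj("top",[60,0,0]))
s=cams.snapshot("side");cv2.imwrite("pics/side2.png",s[...,::-1])
p=monitor.get_state()['tcp_pos'];print(p)
for P in(p,p+[0,0,50]):
    q=proj("side",P);print(q);cv2.circle(s,tuple(int(round(x)) for x in q),2,(255,0,0),-1)
cv2.imwrite("pics/s2.png",cv2.resize(s[140:340,120:360,::-1],(720,600),interpolation=cv2.INTER_CUBIC))
o=cv2.imread("pics/side0.png")[0:120,520:640];cv2.imwrite("pics/s0tip.png",cv2.resize(o,(600,600),interpolation=cv2.INTER_CUBIC))
```

```text
[570.80382531  84.16212114] [604.40102285 384.45149455] [319.01888839 509.00305763] [319.72062139 480.42992855]
[621.75685799 213.52426098 161.25551002]
[240.15598084 295.42303357]
[237.35073615 274.7213969 ]
```

View pics/s2.png

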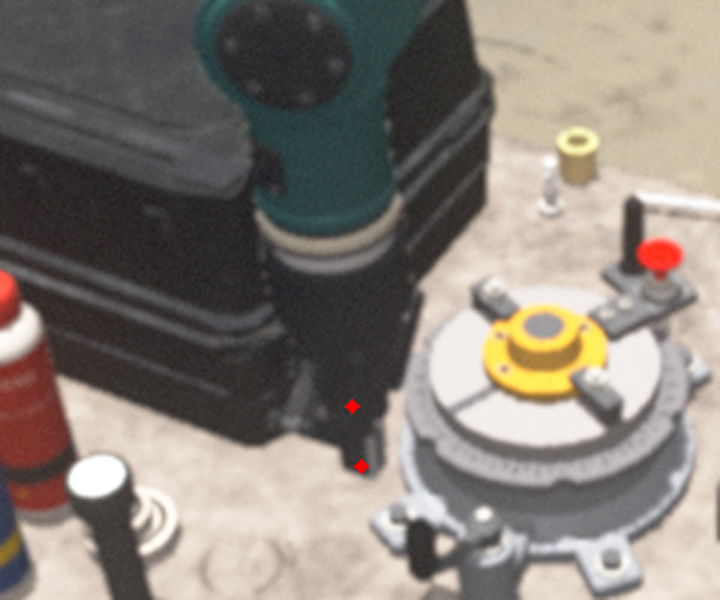

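View pics/s0tip.png

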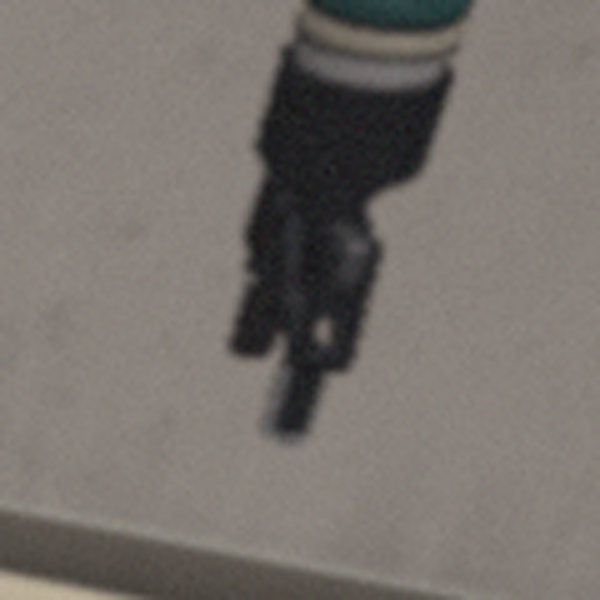

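```bash
python3 -m jog '[{"ax":0,"ay":0,"az":0,"dx":0,"dy":0,"dz":2,"fingers":0},{"ax":0,"ay":0,"az":0,"dx":0,"dy":0,"dz":4,"fingers":0},{"ax":0,"ay":0,"az":0,"dx":0,"dy":0,"dz":5.6,"fingers":0},{"ax":0,"ay":0,"az":0,"dx":0,"dy":0,"dz":5.6,"fingers":0},{"ax":0,"ay":0,"az":0,"dx":-0.3,"dy":0,"dz":5.6,"fingers":0},{"ax":0,"ay":0,"az":0,"dx":-0.8,"dy":0,"dz":5.6,"fingers":0},{"ax":0,"ay":0,"az":0,"dx":-1.2,"dy":0,"dz":5.6,"fingers":0},{"ax":0,"ay":0,"az":0,"dx":-1.4,"dy":0,"dz":5.6,"fingers":0}]'
python3 -m jog '[{"ax":0,"ay":0,"az":0,"dx":-0.5,"dy":0,"dz":0,"fingers":0},{"ax":0,"ay":0,"az":0,"dx":-1,"dy":0,"dz":0,"fingers":0},{"ax":0,"ay":0,"az":0,"dx":-1.5,"dy":0.1,"dz":0,"fingers":0},{"ax":0,"ay":0,"az":0,"dx":-1.9,"dy":0.2,"dz":0,"fingers":0},{"ax":0,"ay":0,"az":0,"dx":-2.3,"dy":0.3,"dz":0,"fingers":0},{"ax":0,"ay":0,"az":0,"dx":-2.7,"dy":0.4,"dz":0,"fingers":0},{"ax":0,"ay":0,"az":0,"dx":-3.1,"dy":0.5,"dz":0,"fingers":0},{"ax":0,"ay":0,"az":0,"dx":-3.5,"dy":0.6,"dz":0,"fingers":0}]'
```

```text
clock: 4.3
tcp_pos: [607.4, 214.1, 106.9]
ee_rot: [[1.0, -0.001, 0.002], [-0.001, -1.0, 0.001], [0.002, -0.001, -1.0]]
wrist_force: [-0.3, 0.8, 0.9]
grip_width: 0.3
clock: 4.97
tcp_pos: [572.2, 207.4, 105.3]
ee_rot: [[1.0, -0.001, 0.0], [-0.001, -1.0, -0.0], [0.0, 0.0, -1.0]]
wrist_force: [2.0, 1.2, 0.8]
grip_width: 0.2
```

```bash
python3 -m jog '[{"ax":0,"ay":0,"az":0,"dx":-0.3,"dy":0.1,"dz":0,"fingers":0},{"ax":0,"ay":0,"az":0,"dx":-0.6,"dy":0.2,"dz":0,"fingers":0},{"ax":0,"ay":0,"az":0,"dx":-0.8,"dy":0.3,"dz":0,"fingers":0},{"ax":0,"ay":0,"az":0,"dx":-1,"dy":0.4,"dz":0,"fingers":0},{"ax":0,"ay":0,"az":0,"dx":-1.2,"dy":0.5,"dz":0,"fingers":0},{"ax":0,"ay":0,"az":0,"dx":-1.4,"dy":0.6,"dz":0,"fingers":0},{"ax":0,"ay":0,"az":0,"dx":-1.5,"dy":0.6,"dz":0,"fingers":0},{"ax":0,"ay":0,"az":0,"dx":-1.5,"dy":0.6,"dz":0,"fingers":0}]'
python3 - <<'E'
from h import *
for n in("side","top"): cv2.imwrite(f"pics/{n}3.png",cams.snapshot(n)[...,::-1])
a=cv2.imread("pics/top3.png")[170:290,180:300];b=cv2.imread("pics/side3.png")[250:370,220:340]
cv2.imwrite("pics/c3.png",cv2.resize(np.hstack([a,b]),(800,400),interpolation=cv2.INTER_CUBIC))
for z in(86,132): print(proj("side",[534,195,z]),proj("side",[539,200,z]))
E
```

```text
clock: 5.63
tcp_pos: [557.8, 200.5, 105.2]
ee_rot: [[1.0, -0.002, 0.0], [-0.002, -1.0, -0.001], [0.0, 0.001, -1.0]]
wrist_force: [4.6, -2.4, -0.3]
grip_width: -0.4
[291.88816431 332.77899379] [288.10765609 333.83341311]
[290.9776805  315.58064722] [287.08071247 316.63647771]
```

View pics/c3.png

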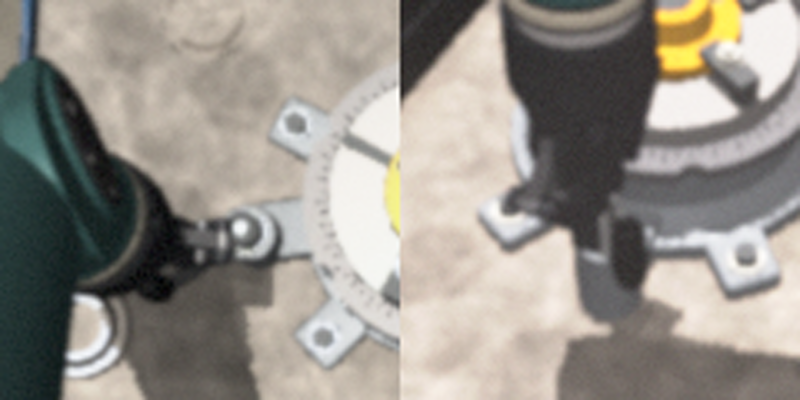

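```bash
python3 -m jog '[{"ax":0,"ay":0,"az":0,"dx":-0.1,"dy":0,"dz":0,"fingers":0},{"ax":0,"ay":0,"az":0,"dx":-0.2,"dy":0.1,"dz":0,"fingers":0},{"ax":0,"ay":0,"az":0,"dx":-0.3,"dy":0.1,"dz":0,"fingers":0},{"ax":0,"ay":0,"az":0,"dx":-0.4,"dy":0.2,"dz":0,"fingers":0},{"ax":0,"ay":0,"az":0,"dx":-0.5,"dy":0.2,"dz":0,"fingers":0},{"ax":0,"ay":0,"az":0,"dx":-0.5,"dy":0.2,"dz":0,"fingers":0},{"ax":0,"ay":0,"az":0,"dx":-0.5,"dy":0.2,"dz":0,"fingers":0},{"ax":0,"ay":0,"az":0,"dx":-0.5,"dy":0.2,"dz":0,"fingers":0}]'
```

```text
clock: 6.4
tcp_pos: [557.7, 200.4, 105.6]
ee_rot: [[1.0, -0.002, 0.01], [-0.002, -1.0, 0.003], [0.01, -0.003, -1.0]]
wrist_force: [10.6, 0.1, -6.7]
grip_width: -0.0
```

```bash
python3 -m jog '[{"ax":0,"ay":0,"az":0,"dx":1,"dy":-0.5,"dz":0,"fingers":0},{"ax":0,"ay":0,"az":0,"dx":2,"dy":-0.5,"dz":-1,"fingers":0},{"ax":0,"ay":0,"az":0,"dx":2,"dy":-0.5,"dz":-4,"fingers":0},{"ax":0,"ay":0,"az":0,"dx":2,"dy":0,"dz":-8,"fingers":0},{"ax":0,"ay":0,"az":0,"dx":2,"dy":2,"dz":-9,"fingers":0},{"ax":0,"ay":0,"az":0.1,"dx":2,"dy":6,"dz":-9,"fingers":0},{"ax":0,"ay":0,"az":0.2,"dx":2,"dy":10,"dz":-9,"fingers":0},{"ax":0,"ay":0,"az":0.3,"dx":2,"dy":14,"dz":-9,"fingers":0}]'
```

```text
clock: 7.07
tcp_pos: [569.9, 60.1, 195.0]
ee_rot: [[0.954, -0.298, -0.005], [-0.298, -0.954, 0.001], [-0.005, 0.0, -1.0]]
wrist_force: [0.8, -1.7, -0.3]
grip_width: 0.2
```

```bash
python3 -m jog '[{"ax":0,"ay":0,"az":0.05,"dx":0.7,"dy":3.6,"dz":0,"fingers":0},{"ax":0,"ay":0,"az":0.1,"dx":1.4,"dy":7.2,"dz":0,"fingers":0},{"ax":0,"ay":0,"az":0.17,"dx":2.1,"dy":10.8,"dz":0,"fingers":0},{"ax":0,"ay":0,"az":0.17,"dx":2.43,"dy":12.58,"dz":0,"fingers":0},{"ax":0,"ay":0,"az":0.17,"dx":2.43,"dy":12.58,"dz":2,"fingers":0},{"ax":0,"ay":0,"az":0.17,"dx":2.43,"dy":12.58,"dz":4,"fingers":0},{"ax":0,"ay":0,"az":0.17,"dx":2.43,"dy":12.58,"dz":4,"fingers":0},{"ax":0,"ay":0,"az":0.17,"dx":2.43,"dy":12.58,"dz":4,"fingers":0}]'
python3 - <<'E'
from h import *
np.set_printoptions(precision=1,suppress=True)
S=cams.snapshot("side");T=cams.snapshot("top")
p=monitor.get_state()['tcp_pos'];print(p,proj("side",p),proj("top",p))
for n,I in(("side",S),("top",T)): cv2.imwrite(f"pics/{n}4.png",I[...,::-1])
a=cv2.imread("pics/top4.png")[190:290,300:420];b=cv2.imread("pics/side4.png")[160:260,270:390]
cv2.imwrite("pics/c4.png",cv2.resize(np.hstack([a,b]),(800,333),interpolation=cv2.INTER_CUBIC))
# lever grip now
E
```

```text
clock: 7.73
tcp_pos: [555.9, -66.2, 154.0]
ee_rot: [[0.892, -0.453, -0.006], [-0.453, -0.892, 0.002], [-0.006, 0.001, -1.0]]
wrist_force: [0.5, 0.3, 0.8]
grip_width: 0.1
[558.  -66.5 155.6] [339.3 215.5] [358.2 246.7]
```

View pics/c4.png

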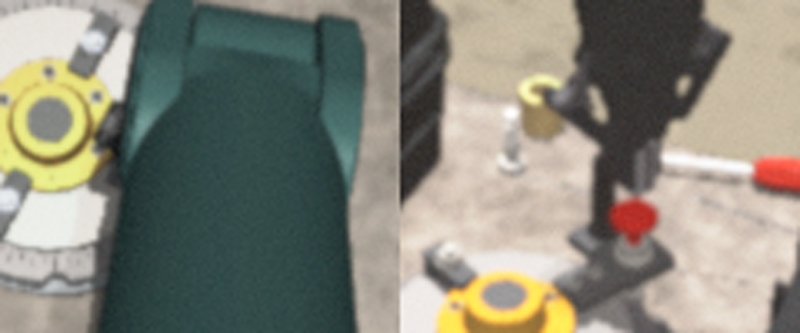

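View pics/side4.png

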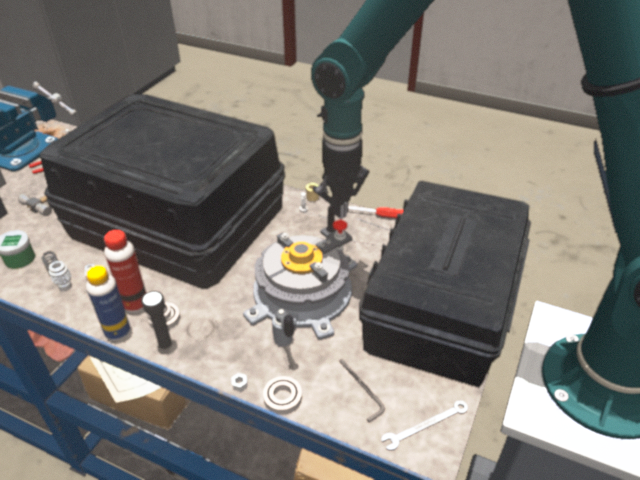

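```bash
python3 -m jog '[{"ax":0,"ay":0,"az":0,"dx":0,"dy":0,"dz":1,"fingers":0},{"ax":0,"ay":0,"az":0,"dx":0,"dy":0,"dz":1.8,"fingers":0},{"ax":0,"ay":0,"az":0,"dx":0,"dy":0,"dz":2.1,"fingers":0},{"ax":0,"ay":0,"az":0,"dx":0,"dy":0,"dz":2.4,"fingers":0},{"ax":0,"ay":0,"az":0,"dx":0,"dy":0,"dz":2.6,"fingers":0},{"ax":0,"ay":0,"az":0,"dx":0,"dy":0,"dz":2.6,"fingers":0},{"ax":0,"ay":0,"az":0,"dx":0,"dy":0,"dz":2.6,"fingers":0},{"ax":0,"ay":0,"az":0,"dx":0,"dy":0,"dz":2.6,"fingers":0}]'
python3 -m jog '[{"ax":0,"ay":0,"az":0,"dx":0,"dy":0,"dz":0.2,"fingers":0},{"ax":0,"ay":0,"az":0,"dx":0,"dy":0,"dz":0.4,"fingers":0},{"ax":0,"ay":0,"az":0,"dx":0,"dy":0,"dz":0.6,"fingers":0},{"ax":0,"ay":0,"az":0,"dx":0,"dy":0,"dz":0.8,"fingers":0},{"ax":0,"ay":0,"az":0,"dx":0,"dy":0,"dz":0.8,"fingers":0},{"ax":0,"ay":0,"az":0,"dx":0,"dy":0,"dz":0.8,"fingers":0},{"ax":0,"ay":0,"az":0,"dx":0,"dy":0,"dz":0.8,"fingers":0},{"ax":0,"ay":0,"az":0,"dx":0,"dy":0,"dz":0.8,"fingers":0}]'
python3 -c "
from workcell import monitor;s=monitor.get_state();print(s['tcp_pos'],s['wrist_force'])"
```

```text
clock: 8.5
tcp_pos: [558.5, -67.5, 129.7]
ee_rot: [[0.891, -0.454, 0.001], [-0.454, -0.891, 0.0], [0.001, -0.0, -1.0]]
wrist_force: [-1.0, 0.7, 3.6]
grip_width: 0.2
clock: 9.17
tcp_pos: [558.8, -67.7, 121.8]
ee_rot: [[0.891, -0.454, 0.001], [-0.454, -0.891, -0.0], [0.001, -0.001, -1.0]]
wrist_force: [-0.9, 1.2, 7.0]
grip_width: 0.1
[558.7714163  -67.69186747 121.76064916] [-0.91216709  1.24279736  7.01933263]
```

```bash
python3 -m jog '[{"ax":0,"ay":0,"az":-0.02,"dx":0.2,"dy":0,"dz":0.1,"fingers":0},{"ax":0,"ay":0,"az":-0.05,"dx":0.49,"dy":-0.01,"dz":0.1,"fingers":0},{"ax":0,"ay":0,"az":-0.08,"dx":0.78,"dy":-0.03,"dz":0.1,"fingers":0},{"ax":0,"ay":0,"az":-0.1,"dx":0.97,"dy":-0.05,"dz":0.1,"fingers":0},{"ax":0,"ay":0,"az":-0.12,"dx":1.17,"dy":-0.07,"dz":0.1,"fingers":0},{"ax":0,"ay":0,"az":-0.14,"dx":1.36,"dy":-0.09,"dz":0.1,"fingers":0},{"ax":0,"ay":0,"az":-0.16,"dx":1.55,"dy":-0.12,"dz":0.1,"fingers":0},{"ax":0,"ay":0,"az":-0.18,"dx":1.75,"dy":-0.16,"dz":0.1,"fingers":0}]'
python3 - <<'E'
from h import *
S=cams.snapshot("side")
s=monitor.get_state();print(s['tcp_pos'],s['wrist_force'])
cv2.imwrite("pics/side5.png",S[...,::-1])
cv2.imwrite("pics/c5.png",cv2.resize(S[180:330,240:400,::-1],(800,750))[:600])
E
```

```text
clock: 9.83
tcp_pos: [575.3, -74.0, 120.9]
ee_rot: [[0.958, -0.286, 0.002], [-0.286, -0.958, 0.0], [0.001, -0.001, -1.0]]
wrist_force: [-0.7, 1.3, 7.7]
grip_width: 0.2
[576.01062181 -74.2758678  120.98583161] [0.01192426 0.29813709 7.6359808 ]
```

View pics/c5.png

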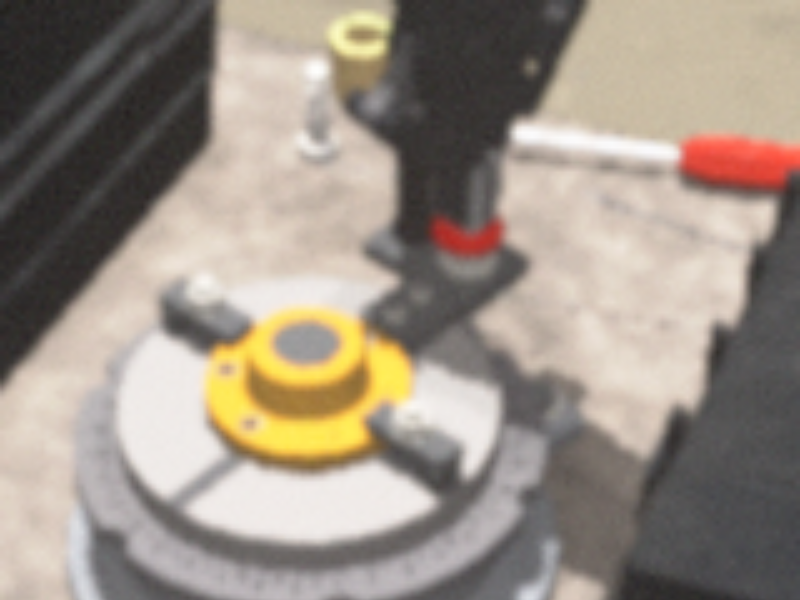

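```bash
python3 -m jog '[{"ax":0,"ay":0,"az":-0.02,"dx":0.2,"dy":0,"dz":0,"fingers":0},{"ax":0,"ay":0,"az":-0.04,"dx":0.39,"dy":-0.01,"dz":0,"fingers":0},{"ax":0,"ay":0,"az":-0.06,"dx":0.58,"dy":-0.02,"dz":0,"fingers":0},{"ax":0,"ay":0,"az":-0.08,"dx":0.78,"dy":-0.03,"dz":0,"fingers":0},{"ax":0,"ay":0,"az":-0.1,"dx":0.97,"dy":-0.05,"dz":0,"fingers":0},{"ax":0,"ay":0,"az":-0.12,"dx":1.17,"dy":-0.07,"dz":0,"fingers":0},{"ax":0,"ay":0,"az":-0.14,"dx":1.36,"dy":-0.09,"dz":0,"fingers":0},{"ax":0,"ay":0,"az":-0.16,"dx":1.55,"dy":-0.12,"dz":0,"fingers":0}]'
python3 - <<'E'
from h import *
S=cams.snapshot("side")
s=monitor.get_state();p=s['tcp_pos'];print(p,s['wrist_force'],np.arctan2(p[1]-20,p[0]-601.5)+2.024,np.hypot(p[1]-20,p[0]-601.5))
cv2.imwrite("pics/side6.png",S[...,::-1])
b=blob(S,(315,205,350,240),"red");print(b,plane("side",b[0],117))
b=blob(cv2.imread("pics/side5.png")[...,::-1].copy(),(315,205,350,240),"red");print(b,plane("side",b[0],117))
cv2.imwrite("pics/c6.png",cv2.resize(S[180:330,240:400,::-1],(800,750))[:600])
E
```

```text
clock: 10.55
tcp_pos: [590.6, -77.2, 121.0]
ee_rot: [[0.992, -0.13, 0.002], [-0.13, -0.992, 0.0], [0.002, -0.001, -1.0]]
wrist_force: [-0.8, 2.2, 7.4]
grip_width: -0.1
[591.35528167 -77.2769615  121.05465664] [0.31320616 1.85624484 7.98783537] 0.34929233482779876 97.80451190700143
((np.float64(326.96), np.float64(224.48)), (np.int64(321), np.int64(222), np.int64(333), np.int64(227)), 50) [587.89995822 -72.72667965 117.        ]
((np.float64(332.7037037037037), np.float64(227.3148148148148)), (np.int64(327), np.int64(224), np.int64(339), np.int64(230)), 54) [573.26953013 -69.37420201 117.        ]
```

View pics/c6.png

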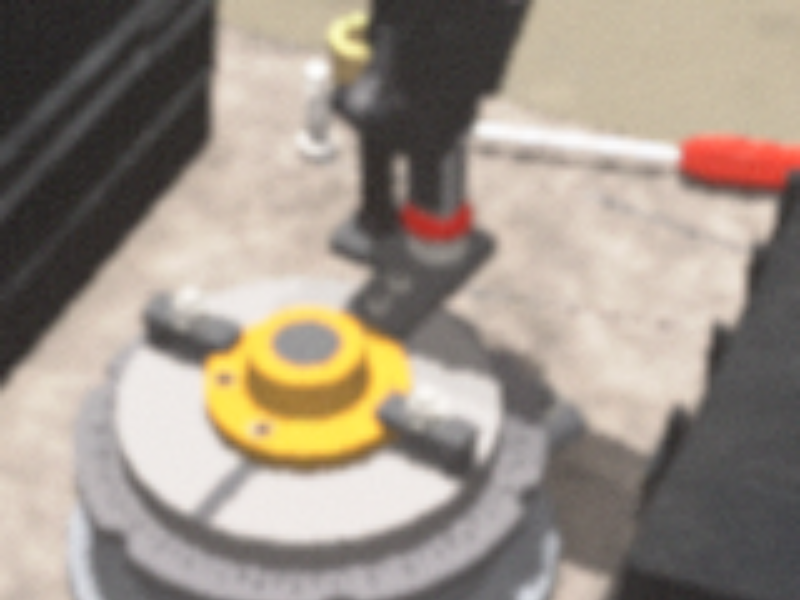

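```bash
python3 -m jog '[{"ax":0,"ay":0,"az":0,"dx":0,"dy":0,"dz":-0.8,"fingers":0},{"ax":0,"ay":0,"az":0,"dx":0,"dy":0,"dz":-1.6,"fingers":0},{"ax":0,"ay":0,"az":0,"dx":0,"dy":0,"dz":-2.2,"fingers":0},{"ax":0,"ay":0,"az":0,"dx":0,"dy":0,"dz":-2.3,"fingers":0},{"ax":0,"ay":0,"az":-0.02,"dx":0.2,"dy":0,"dz":-2.3,"fingers":0},{"ax":0,"ay":0,"az":-0.05,"dx":0.49,"dy":-0.01,"dz":-2.3,"fingers":0},{"ax":0,"ay":0,"az":-0.07,"dx":0.68,"dy":-0.03,"dz":-2.3,"fingers":0},{"ax":0,"ay":0,"az":-0.1,"dx":0.97,"dy":-0.05,"dz":-2.3,"fingers":0}]'
python3 - <<'E'
from h import *
S=cams.snapshot("side")
s=monitor.get_state();p=s['tcp_pos'];print(p,s['wrist_force'],np.arctan2(p[1]-20,p[0]-601.5)+2.024,np.hypot(p[1]-20,p[0]-601.5))
cv2.imwrite("pics/side7.png",S[...,::-1])
b=blob(S,(310,205,350,240),"red");print(b,plane("side",b[0],119))
cv2.imwrite("pics/c7.png",cv2.resize(S[180:330,240:400,::-1],(800,750))[:600])
E
```

```text
clock: 11.27
tcp_pos: [599.3, -78.2, 142.9]
ee_rot: [[1.0, -0.029, -0.001], [-0.029, -1.0, 0.0], [-0.001, -0.0, -1.0]]
wrist_force: [0.1, -0.1, 0.6]
grip_width: -0.2
[600.22802169 -78.29224585 142.9988849 ] [ 0.65926363  0.31375388 -0.03938742] 0.440263615724519 98.30047569860291
((np.float64(326.81720430107526), np.float64(221.23655913978496)), (np.int64(320), np.int64(217), np.int64(333), np.int64(225)), 93) [591.60336479 -80.07199013 119.        ]
```

View pics/c7.png

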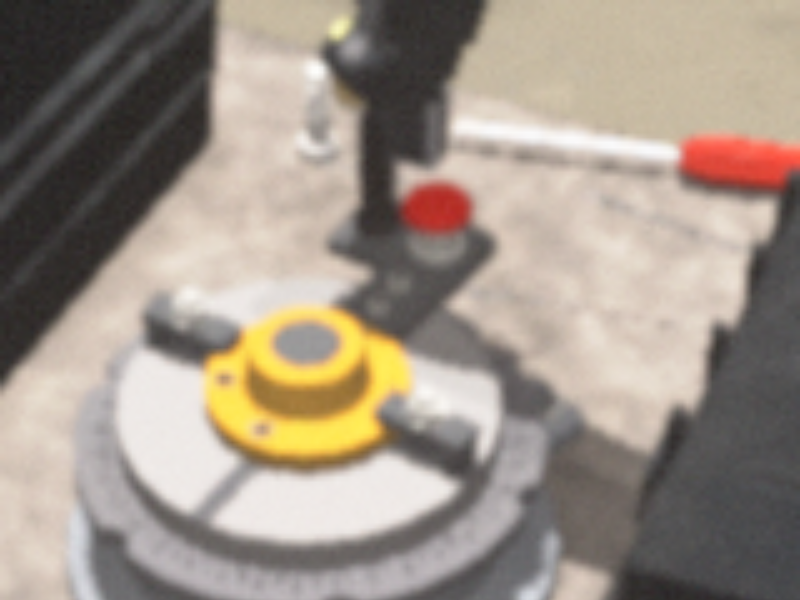

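```bash
python3 -m jog '[{"ax":0,"ay":0,"az":-0.03,"dx":0.29,"dy":0,"dz":0,"fingers":0},{"ax":0,"ay":0,"az":-0.06,"dx":0.59,"dy":-0.02,"dz":0,"fingers":0},{"ax":0,"ay":0,"az":-0.09,"dx":0.88,"dy":-0.04,"dz":0,"fingers":0},{"ax":0,"ay":0,"az":-0.12,"dx":1.17,"dy":-0.07,"dz":0,"fingers":0},{"ax":0,"ay":0,"az":-0.15,"dx":1.46,"dy":-0.11,"dz":0,"fingers":0},{"ax":0,"ay":0,"az":-0.18,"dx":1.75,"dy":-0.16,"dz":0,"fingers":0},{"ax":0,"ay":0,"az":-0.21,"dx":2.04,"dy":-0.21,"dz":0,"fingers":0},{"ax":0,"ay":0,"az":-0.24,"dx":2.33,"dy":-0.28,"dz":0,"fingers":0}]'
python3 -m jog '[{"ax":0,"ay":0,"az":-0.02,"dx":0.2,"dy":0,"dz":0,"fingers":0},{"ax":0,"ay":0,"az":-0.04,"dx":0.39,"dy":-0.01,"dz":0,"fingers":0},{"ax":0,"ay":0,"az":-0.06,"dx":0.58,"dy":-0.02,"dz":0,"fingers":0},{"ax":0,"ay":0,"az":-0.08,"dx":0.78,"dy":-0.03,"dz":0,"fingers":0},{"ax":0,"ay":0,"az":-0.1,"dx":0.97,"dy":-0.05,"dz":0,"fingers":0},{"ax":0,"ay":0,"az":-0.12,"dx":1.17,"dy":-0.07,"dz":0,"fingers":0},{"ax":0,"ay":0,"az":-0.14,"dx":1.36,"dy":-0.09,"dz":0,"fingers":0},{"ax":0,"ay":0,"az":-0.16,"dx":1.55,"dy":-0.12,"dz":0,"fingers":0}]'
python3 - <<'E'
from h import *
S=cams.snapshot("side")
s=monitor.get_state();p=s['tcp_pos'];print(p,s['wrist_force'],np.arctan2(p[1]-20,p[0]-601.5)+2.024,np.hypot(p[1]-20,p[0]-601.5))
cv2.imwrite("pics/side8.png",S[...,::-1])
b=blob(S,(290,190,350,240),"red");q=plane("side",b[0],119);print(b,q,np.arctan2(q[1]-20,q[0]-601.5)+2.041)
cv2.imwrite("pics/c8.png",cv2.resize(S[180:330,240:400,::-1],(800,750))[:600])
E
```

```text
clock: 11.98
tcp_pos: [622.5, -76.3, 143.0]
ee_rot: [[0.978, 0.21, -0.001], [0.21, -0.978, -0.0], [-0.001, -0.0, -1.0]]
wrist_force: [-2.5, -0.6, -1.9]
grip_width: 0.2
clock: 12.65
tcp_pos: [638.0, -71.7, 143.5]
ee_rot: [[0.932, 0.362, 0.0], [0.362, -0.932, -0.0], [0.0, 0.0, -1.0]]
wrist_force: [-0.7, -0.7, -0.2]
grip_width: -0.1
[638.67998276 -71.40825308 143.54480341] [-0.90926514 -0.45280953 -0.64670147] 0.8395123948950334 98.68039242322995
((np.float64(310.4186046511628), np.float64(217.38372093023256)), (np.int64(305), np.int64(213), np.int64(316), np.int64(221)), 86) [628.30085993 -77.13457942 119.        ] 0.7394200895822669
```

View pics/c8.png

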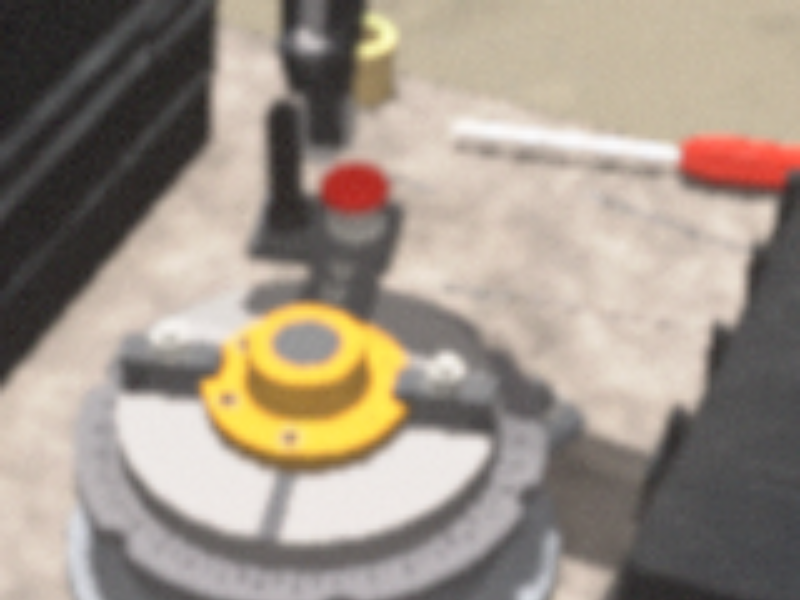

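```bash
python3 -m jog '[{"ax":0,"ay":0,"az":-0.015,"dx":0.15,"dy":0,"dz":0,"fingers":0},{"ax":0,"ay":0,"az":-0.03,"dx":0.29,"dy":0,"dz":0,"fingers":0},{"ax":0,"ay":0,"az":-0.045,"dx":0.44,"dy":-0.01,"dz":0,"fingers":0},{"ax":0,"ay":0,"az":-0.06,"dx":0.59,"dy":-0.02,"dz":0,"fingers":0},{"ax":0,"ay":0,"az":-0.075,"dx":0.73,"dy":-0.03,"dz":0,"fingers":0},{"ax":0,"ay":0,"az":-0.09,"dx":0.88,"dy":-0.04,"dz":0,"fingers":0},{"ax":0,"ay":0,"az":-0.105,"dx":1.03,"dy":-0.05,"dz":0,"fingers":0},{"ax":0,"ay":0,"az":-0.12,"dx":1.17,"dy":-0.07,"dz":0,"fingers":0}]'
python3 -m jog '[{"ax":0,"ay":0,"az":-0.01,"dx":0.1,"dy":0,"dz":0,"fingers":0},{"ax":0,"ay":0,"az":-0.02,"dx":0.2,"dy":0,"dz":0,"fingers":0},{"ax":0,"ay":0,"az":-0.03,"dx":0.29,"dy":0,"dz":0,"fingers":0},{"ax":0,"ay":0,"az":-0.04,"dx":0.39,"dy":-0.01,"dz":0,"fingers":0},{"ax":0,"ay":0,"az":-0.05,"dx":0.49,"dy":-0.01,"dz":0,"fingers":0},{"ax":0,"ay":0,"az":-0.06,"dx":0.59,"dy":-0.02,"dz":0,"fingers":0},{"ax":0,"ay":0,"az":-0.07,"dx":0.69,"dy":-0.02,"dz":0,"fingers":0},{"ax":0,"ay":0,"az":-0.08,"dx":0.78,"dy":-0.03,"dz":0,"fingers":0}]'
cat > m.py <<'E'
import sys
from h import *
n=sys.argv[1]
S=cams.snapshot("side")
s=monitor.get_state();p=s['tcp_pos'];print(p,s['wrist_force'],np.arctan2(p[1]-20,p[0]-601.5)+2.024,np.hypot(p[1]-20,p[0]-601.5))
cv2.imwrite(f"pics/side{n}.png",S[...,::-1])
b=blob(S,(280,180,350,240),"red");print(b)
for z in(119,133):
    q=plane("side",b[0],z);print(q,np.arctan2(q[1]-20,q[0]-601.5)+2.041,np.hypot(q[1]-20,q[0]-601.5))
cv2.imwrite(f"pics/c{n}.png",cv2.resize(S[180:330,240:400,::-1],(800,750))[:600])
E
python3 m.py 9
```

```text
clock: 13.37
tcp_pos: [648.6, -67.0, 143.3]
ee_rot: [[0.882, 0.471, 0.0], [0.471, -0.882, -0.0], [-0.0, 0.0, -1.0]]
wrist_force: [-1.3, -1.7, 1.1]
grip_width: 0.1
clock: 14.03
tcp_pos: [655.3, -62.8, 143.3]
ee_rot: [[0.842, 0.54, 0.0], [0.54, -0.842, 0.0], [0.0, 0.0, -1.0]]
wrist_force: [-0.9, -1.6, -1.0]
grip_width: -0.1
[655.56737602 -62.59174791 143.2998627 ] [-0.18149534 -0.38721254  0.11848466] 1.0328297262837594 98.71513547683784
((np.float64(301.42528735632186), np.float64(216.75862068965517)), (np.int64(296), np.int64(213), np.int64(307), np.int64(221)), 87)
[646.43436395 -71.01027137 119.        ] 0.9288214996011592 101.49860372869783
[638.39186521 -55.57598977 133.        ] 0.9243204992053735 84.09958351852653
```

View pics/c9.png

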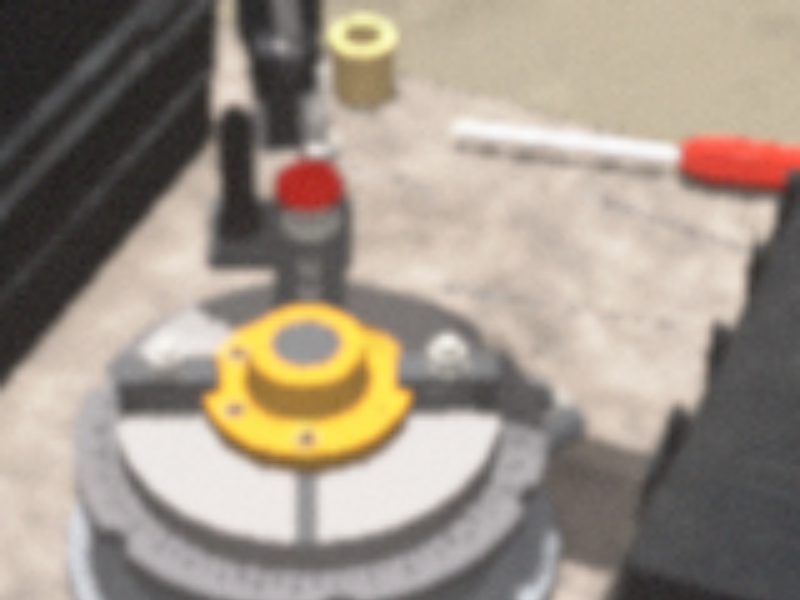

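```bash
python3 -m jog '[{"ax":0,"ay":0,"az":-0.006,"dx":0.06,"dy":0,"dz":0,"fingers":0},{"ax":0,"ay":0,"az":-0.012,"dx":0.12,"dy":0,"dz":0,"fingers":0},{"ax":0,"ay":0,"az":-0.018,"dx":0.18,"dy":0,"dz":0,"fingers":0},{"ax":0,"ay":0,"az":-0.024,"dx":0.24,"dy":0,"dz":0,"fingers":0},{"ax":0,"ay":0,"az":-0.03,"dx":0.3,"dy":0,"dz":0,"fingers":0},{"ax":0,"ay":0,"az":-0.036,"dx":0.36,"dy":-0.01,"dz":0,"fingers":0},{"ax":0,"ay":0,"az":-0.042,"dx":0.42,"dy":-0.01,"dz":0,"fingers":0},{"ax":0,"ay":0,"az":-0.048,"dx":0.48,"dy":-0.01,"dz":0,"fingers":0}]'
python3 -m jog '[{"ax":0,"ay":0,"az":-0.005,"dx":0.05,"dy":0,"dz":0,"fingers":0},{"ax":0,"ay":0,"az":-0.01,"dx":0.1,"dy":0,"dz":0,"fingers":0},{"ax":0,"ay":0,"az":-0.015,"dx":0.15,"dy":0,"dz":0,"fingers":0},{"ax":0,"ay":0,"az":-0.02,"dx":0.2,"dy":0,"dz":0,"fingers":0},{"ax":0,"ay":0,"az":-0.025,"dx":0.25,"dy":0,"dz":0,"fingers":0},{"ax":0,"ay":0,"az":-0.03,"dx":0.3,"dy":0,"dz":0,"fingers":0},{"ax":0,"ay":0,"az":-0.035,"dx":0.35,"dy":-0.01,"dz":0,"fingers":0},{"ax":0,"ay":0,"az":-0.04,"dx":0.4,"dy":-0.01,"dz":0,"fingers":0}]'
python3 m.py 10
```

```text
clock: 14.75
tcp_pos: [659.0, -60.4, 143.3]
ee_rot: [[0.815, 0.579, -0.0], [0.579, -0.815, -0.0], [-0.0, -0.0, -1.0]]
wrist_force: [-1.4, -1.7, 0.0]
grip_width: -0.3
clock: 15.42
tcp_pos: [662.0, -58.3, 143.2]
ee_rot: [[0.792, 0.611, -0.001], [0.611, -0.792, -0.0], [-0.001, -0.0, -1.0]]
wrist_force: [-2.8, -3.1, 0.4]
grip_width: 0.1
[662.03287195 -58.24822344 143.20249506] [-2.46045632 -2.33191469  0.98308221] 1.1116388603089422 98.92933365661439
((np.float64(297.4719101123595), np.float64(216.7865168539326)), (np.int64(292), np.int64(213), np.int64(303), np.int64(221)), 89)
[653.96201191 -67.40338667 119.        ] 1.0107912404743655 101.9392696371094
[645.78402238 -52.03402569 133.        ] 1.0214093584531279 84.55752772855207
```

View pics/c10.png

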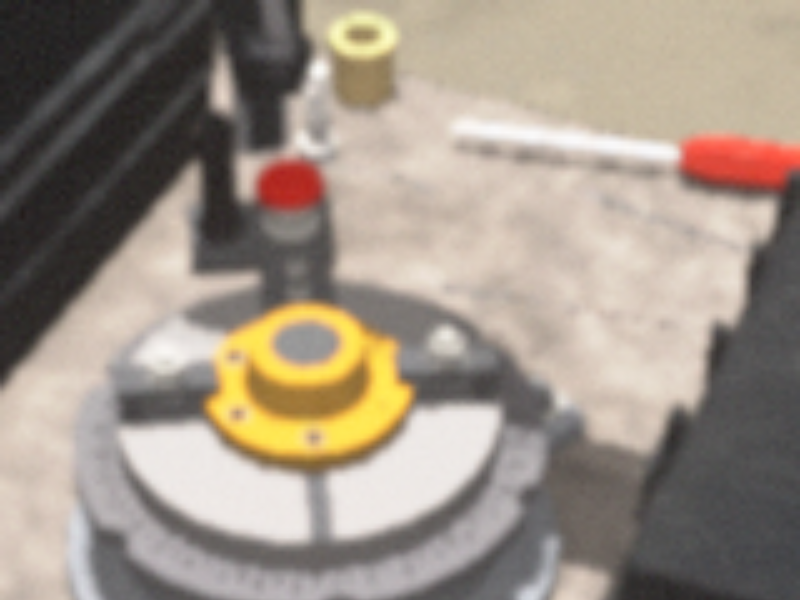

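```bash
python3 -m jog '[{"ax":0,"ay":0,"az":-0.003,"dx":0.03,"dy":0,"dz":0,"fingers":0},{"ax":0,"ay":0,"az":-0.006,"dx":0.06,"dy":0,"dz":0,"fingers":0},{"ax":0,"ay":0,"az":-0.009,"dx":0.09,"dy":0,"dz":0,"fingers":0},{"ax":0,"ay":0,"az":-0.012,"dx":0.12,"dy":0,"dz":0,"fingers":0},{"ax":0,"ay":0,"az":-0.015,"dx":0.15,"dy":0,"dz":0,"fingers":0},{"ax":0,"ay":0,"az":-0.018,"dx":0.18,"dy":0,"dz":0,"fingers":0},{"ax":0,"ay":0,"az":-0.021,"dx":0.21,"dy":0,"dz":0,"fingers":0},{"ax":0,"ay":0,"az":-0.024,"dx":0.24,"dy":0,"dz":0,"fingers":0}]'
python3 m.py 11
```

```text
clock: 16.13
tcp_pos: [665.1, -55.4, 143.4]
ee_rot: [[0.776, 0.63, 0.002], [0.63, -0.776, 0.001], [0.002, 0.0, -1.0]]
wrist_force: [-0.5, -1.2, 0.4]
grip_width: 0.2
[665.0205083  -55.48880694 143.45062131] [ 0.10008647 -0.45953448  0.10705686] 1.1527165350285307 98.65807087135587
((np.float64(295.561797752809), np.float64(214.31460674157304)), (np.int64(290), np.int64(210), np.int64(301), np.int64(220)), 89)
[661.39448112 -73.15407286 119.        ] 1.0416149807921202 110.74759663015975
[653.08271394 -57.68120479 133.        ] 1.056379237622083 93.24776649091835
```

View pics/c11.png

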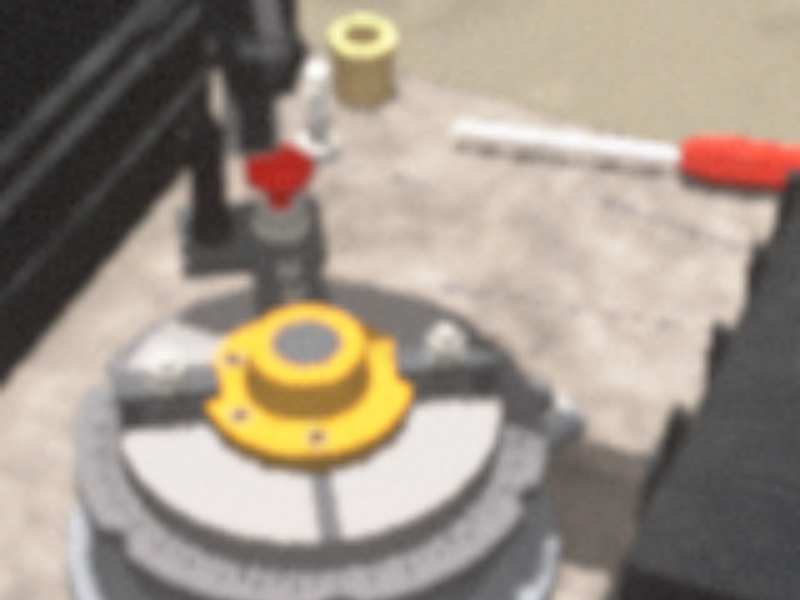

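```bash
python3 -m jog '[{"ax":0,"ay":0,"az":0,"dx":-0.4,"dy":0,"dz":0,"fingers":0},{"ax":0,"ay":0,"az":0,"dx":-0.8,"dy":0,"dz":-0.2,"fingers":0},{"ax":0,"ay":0,"az":0.05,"dx":-0.8,"dy":0,"dz":-3,"fingers":0},{"ax":0,"ay":0,"az":0.15,"dx":-0.8,"dy":0,"dz":-6,"fingers":0},{"ax":0,"ay":0,"az":0.25,"dx":-0.8,"dy":0,"dz":-8,"fingers":0},{"ax":0,"ay":0,"az":0.35,"dx":-2,"dy":-3,"dz":-8,"fingers":0},{"ax":0,"ay":0,"az":0.45,"dx":-4,"dy":-6,"dz":-8,"fingers":0},{"ax":0,"ay":0,"az":0.55,"dx":-6,"dy":-9,"dz":-8,"fingers":0}]'
python3 m.py 12
python3 - <<'E'
from h import *
T=cams.snapshot("top");cv2.imwrite("pics/top12.png",T[...,::-1])
print(monitor.get_state()['ee_rot'])
b=cv2.imread("pics/side12.png")[230:380,200:400];a=cv2.imread("pics/top12.png")[150:300,190:390]
cv2.imwrite("pics/d12.png",cv2.resize(np.hstack([a,b]),(800,300),interpolation=cv2.INTER_CUBIC))
E
```

```text
clock: 16.85
tcp_pos: [560.6, -23.6, 224.1]
ee_rot: [[0.992, 0.125, 0.003], [0.125, -0.992, 0.001], [0.003, -0.001, -1.0]]
wrist_force: [-0.4, 0.6, 0.5]
grip_width: 0.1
[548.89485266 -21.24060396 222.038557  ] [-7.85842497  1.19070438 -2.93667254] -0.45270579964398694 66.84376516875494
((np.float64(295.23214285714283), np.float64(213.8125)), (np.int64(289), np.int64(209), np.int64(302), np.int64(220)), 112)
[662.80090588 -74.38149693 119.        ] 1.046228240838779 112.54185009943065
[654.46382434 -58.88653635 133.        ] 1.0614708358860805 95.01711585567261
[[ 9.91197024e-01  1.32077011e-01 -9.17185646e-03]
 [ 1.32087130e-01 -9.91237982e-01  5.03804258e-04]
 [-9.02495153e-03 -1.71085348e-03 -9.99957811e-01]]
```

View pics/c12.png

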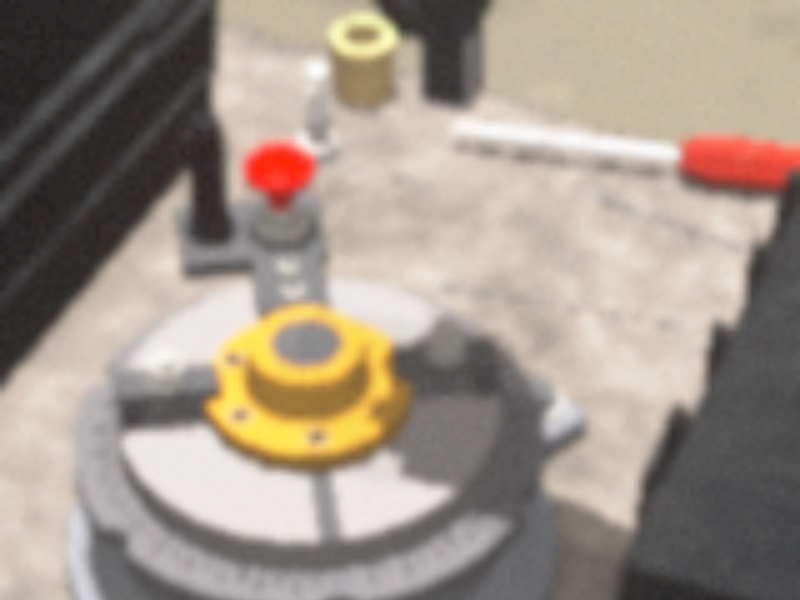

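View pics/d12.png

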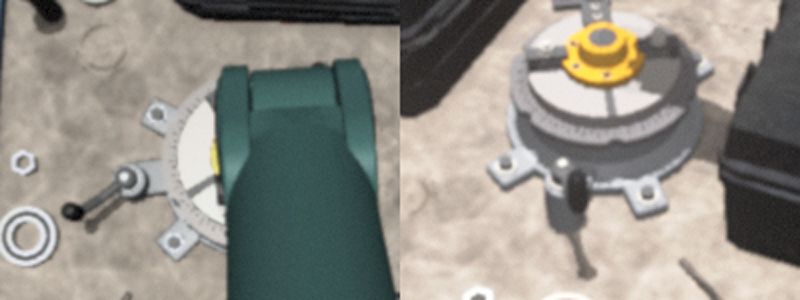

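Run:
```python
from h import *
print(tri((225,255.5),(287.5,315)),plane("top",(225,255.5),132),plane("side",(287.5,315),132))
print(monitor.get_state()['tcp_pos'])
```

```text
(array([537.34685576, 198.75777692, 135.45991115]), np.float64(2.3918679928570556)) [536.49066152 199.11650056 132.        ] [540.07776872 196.35484484 132.        ]
[552.63561887 -22.2851124  222.37091225]
```

```bash
python3 -m jog '[{"ax":0,"ay":0,"az":0.03,"dx":-0.3,"dy":-3,"dz":0,"fingers":0},{"ax":0,"ay":0,"az":0.06,"dx":-0.7,"dy":-6.5,"dz":0,"fingers":0},{"ax":0,"ay":0,"az":0.1,"dx":-1.1,"dy":-10,"dz":0,"fingers":0},{"ax":0,"ay":0,"az":0.13,"dx":-1.5,"dy":-13.5,"dz":0,"fingers":0},{"ax":0,"ay":0,"az":0.13,"dx":-1.9,"dy":-17,"dz":0,"fingers":0},{"ax":0,"ay":0,"az":0.13,"dx":-2.3,"dy":-20.5,"dz":0,"fingers":0},{"ax":0,"ay":0,"az":0.13,"dx":-2.5,"dy":-22.3,"dz":1,"fingers":0},{"ax":0,"ay":0,"az":0.13,"dx":-2.5,"dy":-22.3,"dz":4,"fingers":0}]'
python3 -m jog '[{"ax":0,"ay":0,"az":0,"dx":0,"dy":0,"dz":0,"fingers":0},{"ax":0,"ay":0,"az":0,"dx":0,"dy":0,"dz":0,"fingers":0},{"ax":0,"ay":0,"az":0,"dx":0,"dy":0,"dz":0,"fingers":0},{"ax":0,"ay":0,"az":0,"dx":0,"dy":0,"dz":0,"fingers":0},{"ax":0,"ay":0,"az":0,"dx":0,"dy":0,"dz":0,"fingers":0},{"ax":0,"ay":0,"az":0,"dx":0,"dy":0,"dz":0,"fingers":0},{"ax":0,"ay":0,"az":0,"dx":0,"dy":0,"dz":0,"fingers":0},{"ax":0,"ay":0,"az":0,"dx":0,"dy":0,"dz":0,"fingers":0}]'
```

```text
clock: 17.62
tcp_pos: [509.3, 201.9, 187.1]
ee_rot: [[1.0, 0.01, 0.01], [0.01, -1.0, 0.009], [0.01, -0.009, -1.0]]
wrist_force: [1.0, 0.3, -0.4]
grip_width: 0.2
clock: 18.28
tcp_pos: [507.3, 193.4, 183.7]
ee_rot: [[1.0, 0.0, 0.001], [0.0, -1.0, 0.0], [0.001, -0.0, -1.0]]
wrist_force: [0.1, -0.4, -0.0]
grip_width: 0.2
```

Down to z≈105, then push +x.

```bash
python3 -m jog '[{"ax":0,"ay":0,"az":0,"dx":0,"dy":0,"dz":2,"fingers":0},{"ax":0,"ay":0,"az":0,"dx":0,"dy":0,"dz":4.5,"fingers":0},{"ax":0,"ay":0,"az":0,"dx":0,"dy":0,"dz":7,"fingers":0},{"ax":0,"ay":0,"az":0,"dx":0,"dy":0,"dz":7.8,"fingers":0},{"ax":0,"ay":0,"az":0,"dx":0,"dy":0,"dz":7.8,"fingers":0},{"ax":0,"ay":0,"az":0,"dx":0,"dy":0,"dz":7.8,"fingers":0},{"ax":0,"ay":0,"az":0,"dx":0.3,"dy":0,"dz":7.8,"fingers":0},{"ax":0,"ay":0,"az":0,"dx":0.6,"dy":0,"dz":7.8,"fingers":0}]'
python3 -m jog '[{"ax":0,"ay":0,"az":0,"dx":0.4,"dy":-0.1,"dz":0,"fingers":0},{"ax":0,"ay":0,"az":0,"dx":0.8,"dy":-0.3,"dz":0,"fingers":0},{"ax":0,"ay":0,"az":0,"dx":1.2,"dy":-0.5,"dz":0,"fingers":0},{"ax":0,"ay":0,"az":0,"dx":1.6,"dy":-0.8,"dz":0,"fingers":0},{"ax":0,"ay":0,"az":0,"dx":2,"dy":-1.1,"dz":0,"fingers":0},{"ax":0,"ay":0,"az":0,"dx":2.4,"dy":-1.3,"dz":0,"fingers":0},{"ax":0,"ay":0,"az":0,"dx":2.8,"dy":-1.5,"dz":0,"fingers":0},{"ax":0,"ay":0,"az":0,"dx":3.2,"dy":-1.6,"dz":0,"fingers":0}]'
python3 -m jog '[{"ax":0,"ay":0,"az":0,"dx":0.3,"dy":-0.1,"dz":0,"fingers":0},{"ax":0,"ay":0,"az":0,"dx":0.6,"dy":-0.2,"dz":0,"fingers":0},{"ax":0,"ay":0,"az":0,"dx":0.9,"dy":-0.3,"dz":0,"fingers":0},{"ax":0,"ay":0,"az":0,"dx":1.1,"dy":-0.4,"dz":0,"fingers":0},{"ax":0,"ay":0,"az":0,"dx":1.3,"dy":-0.4,"dz":0,"fingers":0},{"ax":0,"ay":0,"az":0,"dx":1.4,"dy":-0.4,"dz":0,"fingers":0},{"ax":0,"ay":0,"az":0,"dx":1.5,"dy":-0.4,"dz":0,"fingers":0},{"ax":0,"ay":0,"az":0,"dx":1.6,"dy":-0.4,"dz":0,"fingers":0}]'
```

```text
clock: 18.95
tcp_pos: [514.2, 194.0, 106.7]
ee_rot: [[1.0, 0.001, 0.002], [0.001, -1.0, 0.001], [0.002, -0.001, -1.0]]
wrist_force: [-0.1, -0.4, 0.3]
grip_width: -0.1
clock: 19.62
tcp_pos: [545.1, 210.8, 105.3]
ee_rot: [[1.0, 0.002, -0.0], [0.002, -1.0, 0.001], [-0.0, -0.001, -1.0]]
wrist_force: [-3.3, 2.6, 1.0]
grip_width: 0.1
clock: 20.28
tcp_pos: [560.9, 213.4, 105.2]
ee_rot: [[1.0, 0.001, -0.0], [0.001, -1.0, -0.0], [-0.0, 0.0, -1.0]]
wrist_force: [-3.5, 0.7, 0.7]
grip_width: -0.4
```

```bash
python3 -m jog '[{"ax":0,"ay":0,"az":0,"dx":0.1,"dy":0,"dz":0,"fingers":0},{"ax":0,"ay":0,"az":0,"dx":0.2,"dy":0,"dz":0,"fingers":0},{"ax":0,"ay":0,"az":0,"dx":0.3,"dy":0,"dz":0,"fingers":0},{"ax":0,"ay":0,"az":0,"dx":0.4,"dy":0,"dz":0,"fingers":0},{"ax":0,"ay":0,"az":0,"dx":0.5,"dy":0,"dz":0,"fingers":0},{"ax":0,"ay":0,"az":0,"dx":0.6,"dy":0,"dz":0,"fingers":0},{"ax":0,"ay":0,"az":0,"dx":0.6,"dy":0,"dz":0,"fingers":0},{"ax":0,"ay":0,"az":0,"dx":0.6,"dy":0,"dz":0,"fingers":0}]'
```

```text
clock: 20.95
tcp_pos: [566.8, 213.7, 105.2]
ee_rot: [[1.0, 0.001, -0.0], [0.001, -1.0, 0.0], [-0.0, -0.0, -1.0]]
wrist_force: [-3.7, 1.2, 0.4]
grip_width: -0.1
```

Still free-moving; a little further.

```bash
python3 -m jog '[{"ax":0,"ay":0,"az":0,"dx":0.1,"dy":0,"dz":0,"fingers":0},{"ax":0,"ay":0,"az":0,"dx":0.2,"dy":0,"dz":0,"fingers":0},{"ax":0,"ay":0,"az":0,"dx":0.3,"dy":0,"dz":0,"fingers":0},{"ax":0,"ay":0,"az":0,"dx":0.4,"dy":0,"dz":0,"fingers":0},{"ax":0,"ay":0,"az":0,"dx":0.4,"dy":0,"dz":0,"fingers":0},{"ax":0,"ay":0,"az":0,"dx":0.4,"dy":0,"dz":0,"fingers":0},{"ax":0,"ay":0,"az":0,"dx":0.4,"dy":0,"dz":0,"fingers":0},{"ax":0,"ay":0,"az":0,"dx":0.4,"dy":0,"dz":0,"fingers":0}]'
```

```text
clock: 21.62
tcp_pos: [569.1, 213.7, 105.2]
ee_rot: [[1.0, 0.001, -0.004], [0.001, -1.0, -0.001], [-0.004, 0.001, -1.0]]
wrist_force: [-7.2, 2.1, 3.8]
grip_width: -0.4
```

```bash
python3 -m jog '[{"ax":0,"ay":0,"az":0,"dx":-0.5,"dy":0,"dz":0,"fingers":0},{"ax":0,"ay":0,"az":0,"dx":-1.5,"dy":0,"dz":0,"fingers":0},{"ax":0,"ay":0,"az":0,"dx":-3,"dy":0,"dz":-1,"fingers":0},{"ax":0,"ay":0,"az":0,"dx":-3.5,"dy":0,"dz":-4,"fingers":0},{"ax":0,"ay":0,"az":0,"dx":-3.5,"dy":0,"dz":-8,"fingers":0},{"ax":0,"ay":0,"az":0,"dx":-3.5,"dy":0,"dz":-12,"fingers":0},{"ax":0,"ay":0,"az":0,"dx":-3.5,"dy":0,"dz":-14,"fingers":0},{"ax":0,"ay":0,"az":0,"dx":-3.5,"dy":0,"dz":-14,"fingers":0}]'
python3 m.py 13
python3 - <<'E'
from h import *
T=cams.snapshot("top");cv2.imwrite("pics/top13.png",T[...,::-1])
a=T[170:290,200:380,::-1];b=cv2.imread("pics/side13.png")[200:360,230:390]
cv2.imwrite("pics/d13.png",np.hstack([cv2.resize(a,(450,300),interpolation=cv2.INTER_CUBIC),cv2.resize(b,(300,300),interpolation=cv2.INTER_CUBIC)]))
rb=blob(T,(350,170,400,300),"red");print(rb)
sb=blob(cv2.imread("pics/side13.png")[...,::-1].copy(),(280,180,350,240),"red")
q,r=tri(rb[0],sb[0]);print(q,r,np.arctan2(q[1]-20.5,q[0]-601.5)-np.arctan2(-67.2-20.5,557.7-601.5))
E
```

```text
clock: 22.28
tcp_pos: [540.8, 214.4, 251.6]
ee_rot: [[1.0, -0.001, 0.014], [-0.001, -1.0, 0.005], [0.014, -0.005, -1.0]]
wrist_force: [1.2, 0.6, 0.8]
grip_width: -0.1
[539.16279861 213.7290648  248.84876896] [-0.09162052 -0.24065079 -1.3565083 ] 3.9061087117923767 203.5113687911907
((np.float64(301.0), np.float64(213.0)), (np.int64(301), np.int64(213), np.int64(301), np.int64(213)), 1)
[652.92541789 -82.03121508 119.        ] 0.9370593326087122 114.25822708244728
[644.76608611 -66.39856656 133.        ] 0.934469645889529 96.62642760491843
((np.float64(355.96875), np.float64(199.35)), (np.int64(350), np.int64(193), np.int64(362), np.int64(206)), 160)
[650.18497425 -63.55641088 134.81906007] 12.561857518665821 0.988171922542249
```

View pics/d13.png

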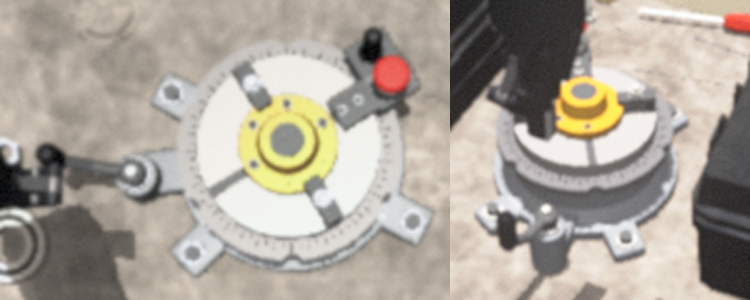

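View pics/top13.png

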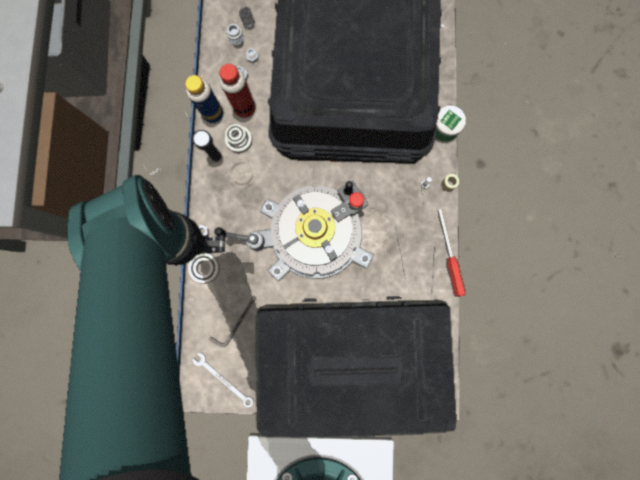

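```bash
python3 - <<'E'
from h import *
print(tri((355.97,199.35),(295.23,213.81)))
q,_=tri((355.97,199.35),(295.23,213.81));print(np.arctan2(q[1]-20.5,q[0]-601.5)-np.arctan2(-67.2-20.5,557.7-601.5))
for f in("side0","side12","side13"):
    I=cv2.imread(f"pics/{f}.png")[300:340,248:270].max(2);ys,xs=np.nonzero(I<55);print(f,len(xs),xs.mean()+248,ys.mean()+300,xs.min()+248,xs.max()+248)
E
python3 -m jog '[{"ax":0,"ay":0,"az":0,"dx":-1,"dy":-1,"dz":-1,"fingers":0},{"ax":0,"ay":0,"az":0,"dx":-3,"dy":-3,"dz":-2,"fingers":0},{"ax":0,"ay":0,"az":0,"dx":-5,"dy":-6,"dz":-3,"fingers":0},{"ax":0,"ay":0,"az":0,"dx":-6,"dy":-9,"dz":-3,"fingers":0},{"ax":0,"ay":0,"az":0,"dx":-6,"dy":-12,"dz":-3,"fingers":0},{"ax":0,"ay":0,"az":0,"dx":-6,"dy":-14,"dz":-3,"fingers":0},{"ax":0,"ay":0,"az":0,"dx":-6,"dy":-14,"dz":-3,"fingers":0},{"ax":0,"ay":0,"az":0,"dx":-6,"dy":-14,"dz":-3,"fingers":0}]'
python3 m.py 14
```

```text
(array([656.70354723, -61.95540781, 130.16312843]), np.float64(1.0547433982358292))
1.053150065715481
side0 16 259.9375 325.0625 257 263
clock: 23.05
tcp_pos: [474.1, 355.0, 274.0]
ee_rot: [[1.0, 0.004, -0.002], [0.004, -1.0, -0.001], [-0.002, 0.001, -1.0]]
wrist_force: [-0.5, 0.3, -0.5]
grip_width: 0.1
[474.73460355 353.12171052 274.00562886] [ 0.72140807  0.36405917 -0.69643499] 3.958413176605405 356.4260649224253
((np.float64(295.89690721649487), np.float64(213.60824742268042)), (np.int64(291), np.int64(209), np.int64(302), np.int64(220)), 97)
[661.83446133 -75.59798517 119.        ] 1.0331967317578987 113.04522100755902
[653.51477491 -60.08112891 133.        ] 1.046245601728745 95.49096301218847<stdin>:5: RuntimeWarning: Mean of empty slice.
  ret = ret.dtype.type(ret / rcount)
Traceback (most recent call last):
ValueError: zero-size array to reduction operation minimum which has no identity
```

View pics/side14.png

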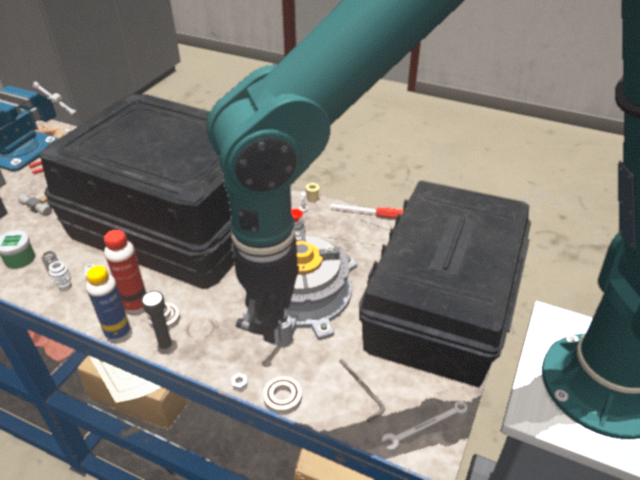

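Run:
```python
from h import *
S0=cv2.imread("pics/side0.png");S3=cv2.imread("pics/side13.png")
t=S0[308:338,253:280]
r=cv2.matchTemplate(S3[298:348,243:295],t,cv2.TM_CCOEFF_NORMED);_,v,_,l=cv2.minMaxLoc(r);print("side shift",l[0]-10,l[1]-10,v)
y,x=l[1],l[0];print(r[y,x-1:x+2],r[y-1:y+2,x])
for th in(0,.05,.1,.15):
    a=1.468+th;print(th,proj("side",[578.5+63*np.cos(a),152+63*np.sin(a),132]),proj("top",[578.5+63*np.cos(a),152+63*np.sin(a),132]))
T=cams.snapshot("top");T0=cv2.imread("pics/top0.png")[...,::-1]
t=T0[222:240,213:235].copy();r=cv2.matchTemplate(T[212:250,203:245].copy(),t,cv2.TM_CCOEFF_NORMED);_,v,_,l=cv2.minMaxLoc(r);print("top shift",l[0]-10,l[1]-10,v)
y,x=l[1],l[0];print(r[y,x-1:x+2],r[y-1:y+2,x])
cv2.imwrite("pics/e.png",cv2.resize(np.hstack([T0[200:270,190:290],T[200:270,190:290]])[...,::-1],(800,280),interpolation=cv2.INTER_CUBIC))
```

```text
side shift 0 0 0.9977516531944275
[0.9468387  0.99775165 0.9398475 ] [0.9456519  0.99775165 0.94394374]
0 [259.67559074 313.9883613 ] [218.552772   231.41387791]
0.05 [261.18702547 314.65819326] [218.35221446 232.95083408]
0.1 [262.75052209 315.26911759] [218.22863132 234.49480494]
0.15 [264.36184403 315.81923545] [218.18242019 236.04196007]
top shift 0 0 0.9978048205375671
[0.96004    0.9978048  0.96123976] [0.934621   0.9978048  0.92695206]
```

View pics/e.png

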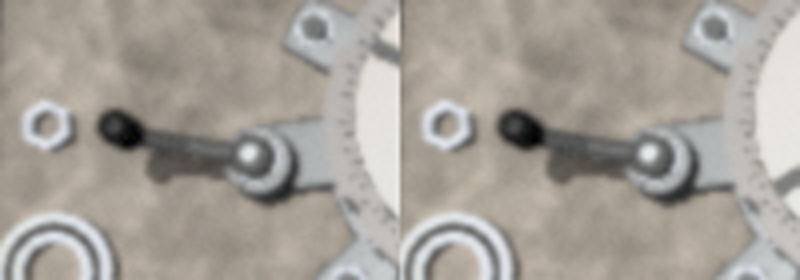

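The lever is back exactly where it started, with zero image shift in both views. The table is at about 1.05 rad, the plunger is up, and the robot is clear, so I am handing in.

```bash
python3 -c "
from workcell import workorder,monitor;print(workorder.job_done());print(monitor.get_state()['clock'])"
```

```text
the job is handed in; nothing more can be done
None
the job is handed in; nothing more can be done
```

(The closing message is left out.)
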